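Lay out microfilm reader parts for the record photograph

TASK

Lay out the four reader parts around the turntable for the record photograph: lay the smoked mirror tile flat in the middle of the cork pad, square with it, and stand the chrome focus knob upright on the middle of the tile; set the copper pulley flat on the desk midway between the centres of the turntable and the cork pad. Lay the yellow lens cap flat on the desk off the red end of the colour chart, centred on the chart's long axis, with a gap of about 15 mm between the cap and the chart. Leave the black cap, the brass collar and the green roller where they are.

Things in the scene. Friction and masses are not known exactly. Their poses are not given: they have to be found in the camera images.
- mirror_c (a point): smoked glass mirror tile: square, 50 x 50 x 10 mm, dark face with a pale grey border, about 60 g, loose. The point is its centre (5 mm above its underside); x and y run parallel to its edges, z up. Grip it across two opposite edges (50 mm).
- knob_c (a point): chrome focus knob, standing upright: ribbed grip 32 mm across on a foot flange 38 mm across and 5 mm thick, 30 mm tall in all, about 80 g, loose. The point is on its axis, half-way up (15 mm above its underside); z up.
- cap_c (a point): yellow plastic lens cap: a disc 44 mm across, 16 mm tall, about 20 g, loose, lying flat. The point is its centre, 8 mm above its underside; z up.
- pulley_c (a point): copper motor pulley lying flat: two flanges 44 mm across with a groove between, 20 mm tall over the flanges, and a hub 20 mm across on top, 28 mm tall in all, about 140 g, loose. The point is on its axis, 14 mm above its underside; z up.
- turntable: cast iron turntable (black, 110 mm across) that carries the microfilm reel (84 mm across), fixed, it does not turn; 58 mm tall in all. Origin: on its axis at desk height. Its y axis lies along the line through the centres of the cork pad and the colour chart (towards the robot's left), which stand on either side of it, each with its centre 220 mm from the turntable's axis; either may be on the left.
- cork_pad: square cork pad, 80 x 80 mm, 5 mm thick, fixed to the desk. Origin: centre of its underside, at desk height; x and y parallel to its edges.
- chart: colour chart: flat white plate, 44 mm (x) by 60 mm (y, its long side), 6 mm thick, with six small coloured patches and a red band along one short end, fixed. Origin: centre of its underside, at desk height; +y points out of the red end, which lies 30 mm from the origin.
- black_cap_c (a point): black plastic lens cap, 48 mm across, 14 mm tall, loose; a bystander behind the turntable. The point is its centre.
- collar_c (a point): brass collar, a ring 40 mm across and 14 mm tall, loose; a bystander behind the turntable. The point is its centre.
- roller_c (a point): green plastic roller standing on end, 28 mm across, 36 mm tall, loose; a bystander behind the turntable. The point is its centre.
There are look-alikes about, which are no part of the job. What is shaped like the part that bears mirror_c but purple is not meant.

How it is judged:
At the end, for the whole second after the job is handed in: Tile flat on the pad, within 12 mm of its middle, square within 10 degrees; knob upright on the tile, within 12 mm of its middle; pulley flat, within 12 mm of the midpoint of turntable and pad; cap flat, within 12 mm of the chart axis, gap to its red end 15 +- 12 mm; all released, at rest (horizontal distance between mirror_c and cork_pad below 0.012 m and z of mirror_c in the frame of cork_pad between 0.006 and 0.014 m and (angle between the x axis of mirror_c and the x axis of cork_pad, either way round below 0.17 rad or angle between the x axis of mirror_c and the y axis of cork_pad, either way round below 0.17 rad) and horizontal distance between knob_c and mirror_c below 0.012 m and z of knob_c in the frame of mirror_c between 0.016 and 0.024 m and x of pulley_c in the frame of turntable between -0.012 and 0.012 m and ((y of cork_pad in the frame of turntable above 0 m and y of pulley_c in the frame of turntable between 0.098 and 0.122 m) or (y of cork_pad in the frame of turntable below 0 m and y of pulley_c in the frame of turntable between -0.122 and -0.098 m)) and height (world z) of pulley_c between 0.01 and 0.018 m and x of cap_c in the frame of chart between -0.012 and 0.012 m and y of cap_c in the frame of chart between 0.055 and 0.079 m and height (world z) of cap_c between 0.004 and 0.012 m and angle between each of mirror_c, knob_c, cap_c, pulley_c's own z axis and vertical below 0.12 rad and linear speed of each of mirror, knob, cap, pulley below 0.02 m/s); the robot touches nothing.
It fails at once if the black lens cap is moved by more than 15 mm (distance of black_cap_c from where it was at the start of the episode above 0.015 m).
It fails at once if the brass collar is moved by more than 15 mm (distance of collar_c from where it was at the start of the episode above 0.015 m).
It fails at once if the green roller is moved by more than 15 mm (distance of roller_c from where it was at the start of the episode above 0.015 m).
It also fails if it takes over 112 s, if anything falls off the work surface, if the arm or the gripper's body presses on something with over 40 N, if the wrist force passes 120 N, or if a joint passes its speed limit or range.

ROBOT

A 7-joint arm with a two-finger parallel gripper is mounted at the origin on the work surface. World frame = base frame: x ahead of the robot, y to its left, z up, the work surface at z = 0. Lengths are in m, angles in rad, forces in N, time in s.
With the tool pointing down it reaches from about 0.425 to 1.025 m from the base axis. Payload 9.4 kg.
Tool frame: the origin (TCP) lies between the finger pads; the fingertips stand 19 mm ahead of it and the grasp point (between the pads) is the TCP; z points along the fingers, y is the direction in which the jaws open and shut (so a half turn about z gives the same grasp; the last joint's range is limited). The gripper opens to 85 mm and grips with 20 to 120 N. Pads are 22 mm wide; open, the fingers measure 114 mm over their backs; the gripper's body (76 mm by 85 mm) begins 54 mm behind the grasp point. The pads swing forward as they close: fully open they stand 13 mm farther back than shut.
Start: joints at [-1.296, 0.599, -0.003, 1.599, 0.002, 0.943, -0.08], TCP at [0.25, 0.681, 0.219] pointing down, gripper open.
Joint ranges: [-2.57, 2.57], [-0.35, 1.97], [-1.29, 1.29], [0.11, 2.56], [-1.05, 4.19], [0.11, 1.86], [-2.63, 2.63]. Speed limits (rad/s): [2.22, 2.22, 3.01, 3.01, 3.14, 3.14, 3.14].

INTERFACE

Orientations are given as a unit quaternion [x, y, z, w].
In Python, from bench import env gives the robot as it stands.
- The arm moves only by the shell command python3 -m inch 'ROWS'. ROWS is JSON, a list of rows, each an object of numbers: "x", "y", "z": the shift along the tool's x, y, z in mm; "rx", "ry", "rz": the turn, a rotation vector about the tool's x, y, z in rad; "fingers": the gripper's target within -1 to 1 (shut at 1, half-way at 0, fully open at -1). A call has exactly 5 rows; each row shifts and turns the commanded pose from where the row before left it, along the tool's axes as they then stand; what a row does not reach is not made up. A row lasts 1/8 s, in which the tool goes at most 62.5 mm and 10.7 degrees, less where a joint would pass 70% of its speed; a pose out of reach is approached as far as the arm can. A call with a gripper value outside its range is refused whole. The fingers move at their own pace and stop on an object; the grip force is fixed at half the most. Time passes only in rows, so rows that do not move let the fingers close, or fill a call up. It gives the time, the measured TCP pose, the force and the opening at its end, in the units of the state.
- env.observe(): the state, without advancing time (a new reading comes with each control period).
- env.get_image(name): name is "scene" or "side" or "wrist"; returns a dict with "pixels" (384x512x3 uint8, red, green, blue), "camera_matrix" (3x3 intrinsics, pixels), "distortion" ([k1, k2, p1, p2, k3] as OpenCV has them; the pictures are not rectified), "T" (4x4, takes a point from camera to world coordinates). Camera axes: x right, y up, looking along -z (the intrinsics and any distortion apply to the point x, -y, -z); pixel columns grow to the right and rows downward; lengths in m; the calibration is good to about 2 mm. A picture is of the moment at which its call begins. There is no depth.
- env.close_job(): hands the job in, once; it reports no verdict.
The state is a dict: "t": time; "joint_positions": joint angles; "dq": joint speeds; "joint_torque": joint torques, N m; "tool_pos": TCP position; "ee_rot": TCP orientation; "force": force on the tool from outside, world axes, zero at the start; "ft_torque": the same for the moment, N m; "grip_width": finger opening in m.
Only numpy, scipy, OpenCV 4.12 (cv2) and the standard library are available. Lean on these libraries where they do the work, as an engineer would, in place of code of your own. Each camera call takes 0.05 s, during which the arm holds its last target.

## Working session

There is one attempt and no reset: what is moved stays moved. The work goes in short steps, Python scripts to look and compute and a shell command to move; the robot and the scene stay as the last step left them, time stands still between calls to the robot, and variables do not carry over. Pictures are saved under pics/ and viewed, and the job is handed in when it is done.

```bash
ls; mkdir -p pics; python3 - <<'E'
from bench import env
import cv2,numpy as np
print(env.observe())
for n in ("scene","side","wrist"):
    d=env.get_image(n); cv2.imwrite(f"pics/{n}0.png",d["pixels"][:,:,::-1])
    print(n,d["camera_matrix"].tolist(),d["distortion"],np.round(d["T"],4).tolist())
E
```

```text
pics
{'t': 0.0, 'joint_positions': array([-1.29570896,  0.60009593, -0.00249806,  1.60016336,  0.00177232,
        0.94292577, -0.07979436]), 'dq': array([-3.58978742e-04,  2.23840344e-04, -1.39539537e-03,  1.04881085e-03,
        1.86088402e-04,  3.77915424e-05, -1.52939996e-03]), 'joint_torque': array([-9.32726016e-05, -7.76470256e+01,  1.56483717e+00, -2.58017421e+01,
        1.23451342e-02,  9.18103469e-03,  3.65446920e-05]), 'tool_pos': array([0.24967844, 0.68009927, 0.21782677]), 'ee_rot': array([ 1.74982823e-01,  9.84571165e-01, -7.92498236e-04, -6.53716034e-05]), 'force': array([ 0.54109586,  0.35289212, -0.07298305]), 'ft_torque': array([-0.00768371, -0.02599488,  0.03526321]), 'grip_width': 0.08546238346005819}
scene [[399.0567081070285, 0.0, 244.71208800594925], [0.0, 399.0567081070285, 191.23132840379233], [0.0, 0.0, 1.0]] [-0.0323956  0.         0.         0.         0.       ] [[-0.4758, -0.5363, 0.6971, 1.1352], [0.8794, -0.3053, 0.3653, 0.3835], [0.0169, 0.7869, 0.6169, 0.6042], [0.0, 0.0, 0.0, 1.0]]
side [[428.1726553230844, 0.0, 255.3949284183414], [0.0, 428.1726553230844, 190.41289683699188], [0.0, 0.0, 1.0]] [-0.05183907  0.          0.          0.          0.        ] [[-0.954, 0.1966, -0.2264, 0.3138], [-0.2998, -0.6407, 0.7069, 0.691], [-0.0061, 0.7422, 0.6701, 0.6847], [0.0, 0.0, 0.0, 1.0]]
wrist [[318.566552388051, 0.0, 251.1067986337023], [0.0, 318.566552388051, 189.85248179899006], [0.0, 0.0, 1.0]] [-0.07519066  0.          0.          0.          0.        ] [[0.3453, -0.9057, -0.2458, 0.189], [0.9385, 0.3328, 0.0922, 0.704], [-0.0017, -0.2625, 0.9649, 0.3734], [0.0, 0.0, 0.0, 1.0]]
```

View pics/scene0.png

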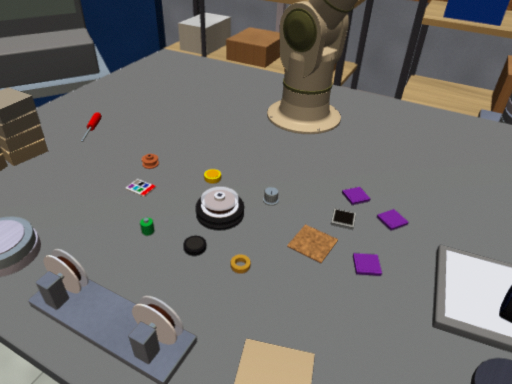

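View pics/side0.png

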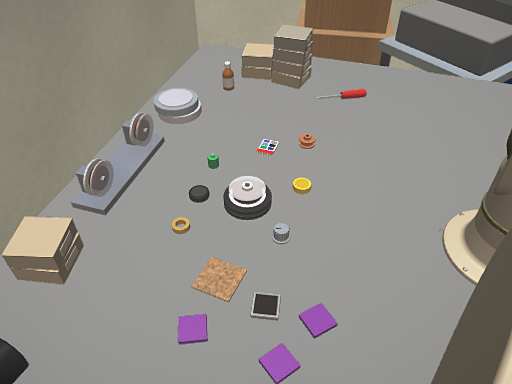

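View pics/wrist0.png

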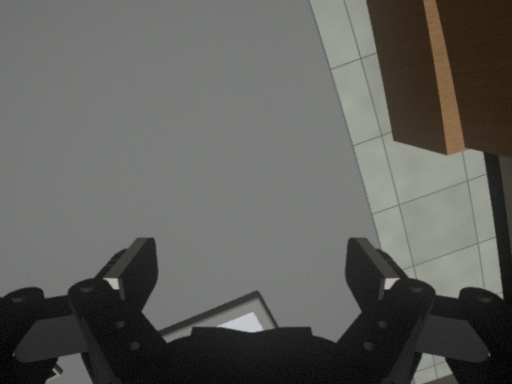

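The scene view shows, at about these pixels: turntable (220,205), cork pad (313,243), chart (141,187), dark tile with pale border (344,218), knob (271,196), yellow cap (213,176), copper pulley (150,160). Three purple tiles are decoys. I'll enlarge these.

```bash
cat > h.py <<'E'
from bench import env
import cv2,numpy as np
from scipy.spatial.transform import Rotation as R
def ray(d,u,v):
    p=cv2.undistortPoints(np.array([[[u,v]]],float),d["camera_matrix"],d["distortion"])[0,0]
    T=d["T"]; return T[:3,3],T[:3,:3]@np.array([p[0],-p[1],-1])
def at(d,u,v,z):
    o,r=ray(d,u,v); return (o+r*(z-o[2])/r[2])
def proj(d,P):
    T=d["T"]; p=(np.atleast_2d(P)-T[:3,3])@T[:3,:3]; p=p*[1,-1,-1]
    return cv2.projectPoints(p,np.zeros(3),np.zeros(3),d["camera_matrix"],d["distortion"])[0][:,0]
def crop(n,name,x,y,w,h,s):
    d=env.get_image(n); c=d["pixels"][y:y+h,x:x+w,::-1]
    c=cv2.resize(np.ascontiguousarray(c),None,fx=s,fy=s,interpolation=cv2.INTER_CUBIC)
    for k in range(0,w,10): cv2.putText(c,str(x+k),(k*s,8),0,.3,(255,255,255)); cv2.line(c,(k*s,10),(k*s,14),(255,255,255))
    for k in range(0,h,10): cv2.putText(c,str(y+k),(0,k*s+4),0,.3,(255,255,255))
    cv2.imwrite(f"pics/{name}.png",c); return d
E
python3 - <<'E'
from h import *
crop("scene","s1",110,140,140,110,5)
crop("scene","s2",250,170,150,110,5)
crop("side","d1",180,130,150,120,5)
crop("side","d2",180,215,150,120,5)
E
```

```text
(no output)
```

View pics/s1.png

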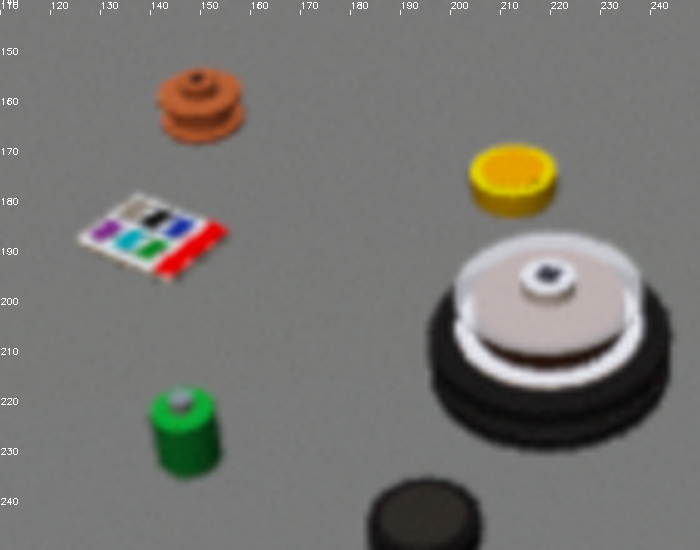

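View pics/s2.png

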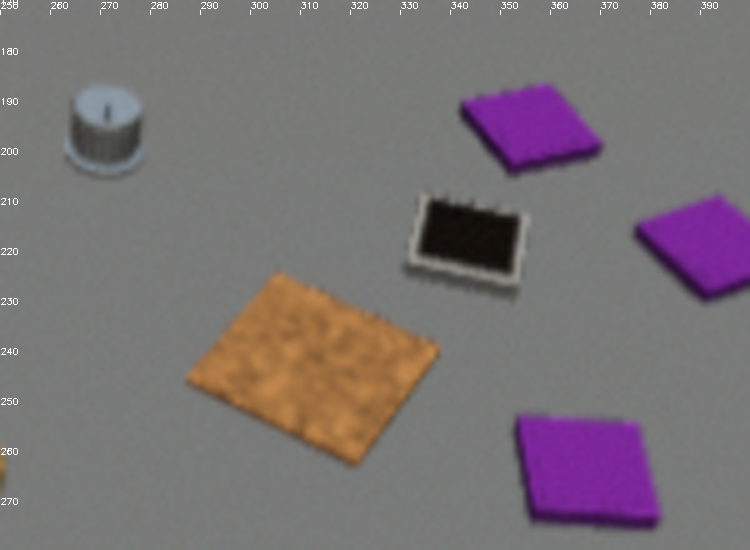

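View pics/d1.png

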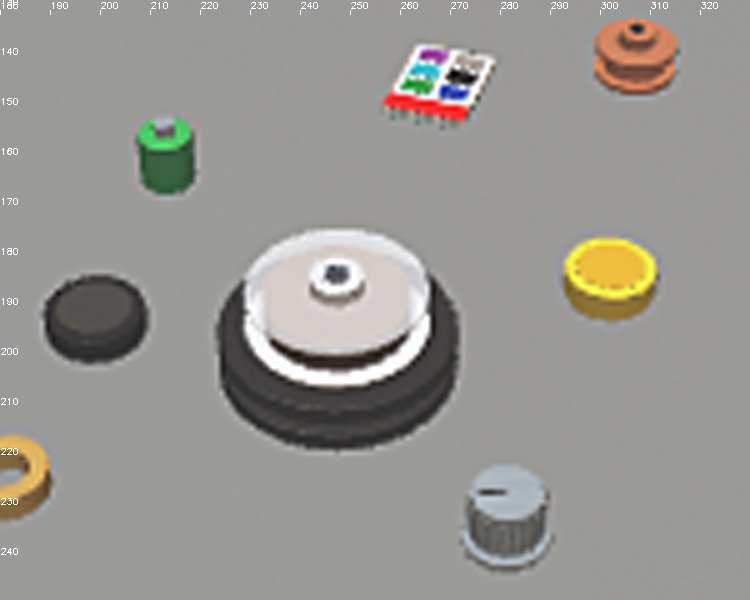

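View pics/d2.png

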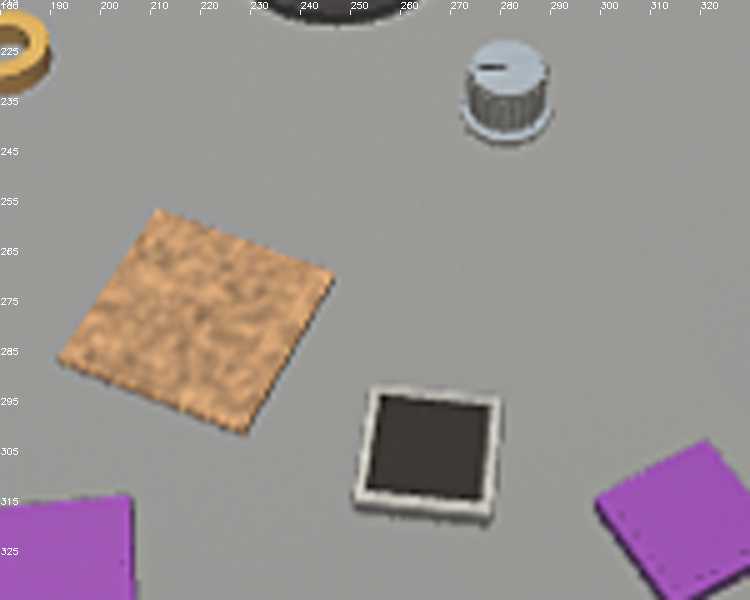

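```bash
cat > m.py <<'E'
from h import *
S=env.get_image("scene");D=env.get_image("side")
def f(d,x0,y0,c,z,s=5): return at(d,(c[0]+.5)/s-.5+x0,(c[1]+.5)/s-.5+y0,z)[:2]
def show(n,z,a,b):
    A=np.array([f(S,*a[0],c,z) for c in a[1]]);B=np.array([f(D,*b[0],c,z) for c in b[1]])
    for nm,M in(("scene",A),("side",B)):
        m=M.mean(0); s=""
        if len(M)==4:
            e=[M[(i+1)%4]-M[i] for i in range(4)]
            s=" ".join(f"{np.linalg.norm(q)*1000:.0f}mm@{np.degrees(np.arctan2(q[1],q[0]))%180:.0f}" for q in e)
        print(n,nm,np.round(m,4),s)
s1=(110,140);s2=(250,170);d1=(180,130);d2=(180,215)
show("pulley",.028,(s1,[(197,78)]),(d1,[(637,34)]))
show("cap",.016,(s1,[(513,172)]),(d1,[(611,268)]))
show("tt",.058,(s1,[(548,272)]),(d1,[(337,272)]))
show("knob",.030,(s2,[(107,105)]),(d2,[(508,68)]))
show("chart",.006,(s1,[(137,193),(228,232),(168,279),(79,238)]),(d1,[(425,45),(495,58),(467,119),(384,104)]))
show("chartred",.006,(s1,[(228,232),(168,279)]),(d1,[(467,119),(384,104)]))
show("pad",.005,(s2,[(278,274),(438,347),(357,466),(187,380)]),(d2,[(158,210),(334,276),(245,433),(59,358)]))
show("tile",.010,(s2,[(424,194),(527,217),(516,285),(407,266)]),(d2,[(372,388),(500,400),(490,515),(355,500)]))
E
python3 m.py
```

```text
pulley scene [ 0.4735 -0.2499] 
pulley side [ 0.4687 -0.2467] 
cap scene [ 0.4491 -0.0697] 
cap side [ 0.4421 -0.0711] 
tt scene [0.5543 0.0161] 
tt side [0.5498 0.0151] 
knob scene [0.4537 0.0959] 
knob side [0.4486 0.0965] 
chart scene [ 0.5699 -0.2026] 60mm@87 43mm@178 59mm@87 43mm@180
chart side [ 0.5638 -0.2049] 40mm@179 57mm@90 45mm@0 58mm@85
chartred scene [ 0.5715 -0.1729] 
chartred side [ 0.5651 -0.1762] 
pad scene [0.5409 0.2357] 77mm@83 81mm@175 79mm@82 80mm@173
pad side [0.5343 0.2357] 79mm@172 79mm@84 80mm@173 79mm@83
tile scene [0.4384 0.2696] 47mm@99 48mm@10 47mm@104 52mm@10
tile side [0.4314 0.2696] 48mm@11 49mm@101 48mm@10 48mm@100
```

```bash
cat > go.py <<'E'
import sys
from h import *
# go.py X Y Z jawdeg : shifts in current tool frame (mm), then rz
def plan(x,y,z,j=None):
    o=env.observe(); q=R.from_quat(o["ee_rot"]); m=q.as_matrix()
    d=m.T@(np.array([x,y,z])-o["tool_pos"])*1000
    ja=np.degrees(np.arctan2(m[1,1],m[0,1]))
    s=f"t {o['t']:.2f} pos {np.round(o['tool_pos'],4)} jaw {ja:.1f} tilt {np.degrees(np.arccos(-m[2,2])):.2f} w {o['grip_width']:.4f} | shift {np.round(d,1)}"
    if j is not None:
        a=(ja-j+90)%180-90; s+=f" rz {np.radians(a):.3f}"
    print(s)
plan(*map(float,sys.argv[1:]))
E
python3 go.py .435 .2696 .12 11
python3 - <<'E'
from h import *
S=env.get_image("scene")
for n,u,v,z in[("purpA",356,195,.01),("purpB",392,219,.01),("purpC",367,264,.01),("roller",147,222,.036),("black",195,243,.014),("collar",241,262,.014)]: print(n,np.round(at(S,u,v,z),3))
E
```

```text
t 0.45 pos [0.2498 0.6806 0.2186] jaw 69.8 tilt 0.01 w 0.0855 | shift [-315.5 -321.9   98.6] rz 1.027
purpA [0.344 0.272 0.01 ]
purpB [0.389 0.368 0.01 ]
purpC [0.549 0.353 0.01 ]
roller [ 0.686 -0.081  0.036]
black [0.67  0.027 0.014]
collar [0.669 0.134 0.014]
```

```bash
python3 -m inch '[{"x":-32,"y":-32,"fingers":-1},{"x":-32,"y":-32,"fingers":-1},{"x":-32,"y":-32,"fingers":-1},{"x":-32,"y":-32,"fingers":-1},{"x":-32,"y":-32,"fingers":-1}]'; python3 -m inch '[{"x":-32,"y":-32,"fingers":-1},{"x":-32,"y":-32,"fingers":-1},{"x":-32,"y":-32,"fingers":-1},{"x":-32,"y":-32,"fingers":-1},{"x":-27,"y":-34,"fingers":-1}]';  python3 -m inch '[{"z":20,"rz":-0.14,"fingers":-1},{"z":20,"rz":-0.14,"fingers":-1},{"z":20,"rz":-0.14,"fingers":-1},{"z":18,"rz":-0.125,"fingers":-1},{"fingers":-1}]'; python3 go.py .435 .2696 .12 101
python3 - <<'E'
from h import *
d=env.get_image("wrist"); cv2.imwrite("pics/w1.png",d["pixels"][:,:,::-1])
E
```

```text
t 0.50 pos [0.2498 0.6806 0.2187] jaw 69.8 tilt 0.01 w 0.0856 | shift [-315.4 -322.    98.7] rz -0.544invalid input
invalid input
invalid input
```

View pics/w1.png

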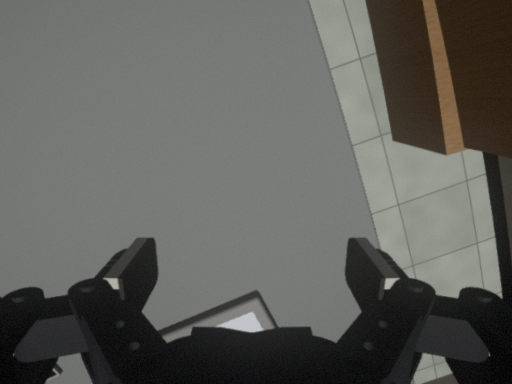

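All three calls came back as "invalid input" and the arm did not move. I'll try one with every key filled in.

```bash
python3 -m inch '[{"x":-32,"y":-32,"z":0,"rx":0,"ry":0,"rz":0,"fingers":-1},{"x":-32,"y":-32,"z":0,"rx":0,"ry":0,"rz":0,"fingers":-1},{"x":-32,"y":-32,"z":0,"rx":0,"ry":0,"rz":0,"fingers":-1},{"x":-32,"y":-32,"z":0,"rx":0,"ry":0,"rz":0,"fingers":-1},{"x":-32,"y":-32,"z":0,"rx":0,"ry":0,"rz":0,"fingers":-1}]'; python3 go.py .435 .2696 .12 101
```

```text
t: 1.18
tool_pos: [0.3455, 0.474, 0.2189]
ee_rot: [0.175, 0.985, 0.0, 0.0]
force: [0.6, 0.2, -0.1]
grip_width: 0.0854
t 1.18 pos [0.3455 0.474  0.2189] jaw 69.8 tilt 0.03 w 0.0854 | shift [-154.4 -161.1   98.9] rz -0.544
```

```bash
python3 -m inch '[{"x":-31,"y":-32,"z":0,"rx":0,"ry":0,"rz":0,"fingers":-1},{"x":-31,"y":-32,"z":0,"rx":0,"ry":0,"rz":0,"fingers":-1},{"x":-31,"y":-32,"z":0,"rx":0,"ry":0,"rz":0,"fingers":-1},{"x":-31,"y":-32,"z":0,"rx":0,"ry":0,"rz":0,"fingers":-1},{"x":-30,"y":-33,"z":0,"rx":0,"ry":0,"rz":0,"fingers":-1}]';  python3 -m inch '[{"x":0,"y":0,"z":20,"rx":0,"ry":0,"rz":-0.14,"fingers":-1},{"x":0,"y":0,"z":20,"rx":0,"ry":0,"rz":-0.14,"fingers":-1},{"x":0,"y":0,"z":20,"rx":0,"ry":0,"rz":-0.14,"fingers":-1},{"x":0,"y":0,"z":18,"rx":0,"ry":0,"rz":-0.125,"fingers":-1},{"x":0,"y":0,"z":0,"rx":0,"ry":0,"rz":0,"fingers":-1}]'; python3 go.py .435 .2696 .12 101
python3 - <<'E'
from h import *
d=env.get_image("wrist"); cv2.imwrite("pics/w1b.png",d["pixels"][:,:,::-1])
E
```

```text
t: 1.8
tool_pos: [0.4347, 0.2699, 0.219]
ee_rot: [0.175, 0.985, 0.0, 0.0]
force: [0.6, -1.1, 0.5]
grip_width: 0.0852
t: 2.42
tool_pos: [0.4336, 0.2706, 0.1399]
ee_rot: [-0.096, 0.995, -0.0, -0.001]
force: [0.0, 0.1, 0.5]
grip_width: 0.0858
t 2.42 pos [0.4336 0.2706 0.1399] jaw 101.0 tilt 0.11 w 0.0858 | shift [-1.2 -1.2 19.9] rz 0.000
```

View pics/w1b.png

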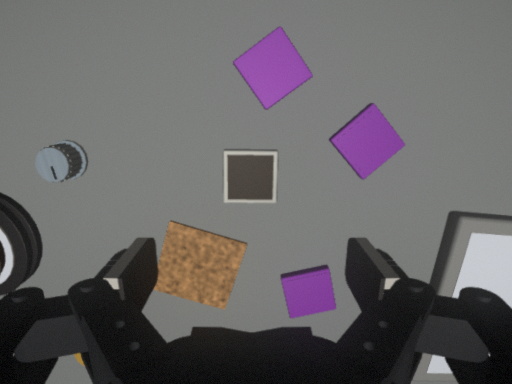

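The wrist view shows the dark tile with its pale border at (250,177). It is square to the jaws, and the three purple tiles at (273,68), (367,141) and (309,292) are decoys. The pad's visible corners are (172,221), (246,242) and (223,306). I'll check these against the earlier positions.

```bash
python3 - <<'E'
from h import *
d=env.get_image("wrist")
P=np.array([at(d,u,v,.01)[:2] for u,v in[(223,150),(278,150),(276,203),(223,203)]]);print(P.mean(0),P)
P=np.array([at(d,u,v,.005)[:2] for u,v in[(172,221),(246,242),(223,306),(153,288)]]);print(P.mean(0),P)
print(at(d,53,166,.03))
E
python3 go.py .4355 .27 .02 101
```

```text
[0.43483876 0.27029822] [[0.41483623 0.24170675]
 [0.4054945  0.29041465]
 [0.45480547 0.29904728]
 [0.46421886 0.2500242 ]]
[0.53667756 0.23603652] [[0.49355426 0.2037951 ]
 [0.50160284 0.27898111]
 [0.57928219 0.26859837]
 [0.57227094 0.19277152]]
[0.45275679 0.09811296 0.03      ]
t 2.52 pos [0.4343 0.2711 0.1411] jaw 100.9 tilt 0.02 w 0.0855 | shift [ -1.   -1.3 121.1] rz -0.002
```

```bash
python3 -m inch '[{"x":-0.5,"y":-1,"z":30,"rx":0,"ry":0,"rz":0,"fingers":-0.6},{"x":0,"y":0,"z":30,"rx":0,"ry":0,"rz":0,"fingers":-0.6},{"x":0,"y":0,"z":30,"rx":0,"ry":0,"rz":0,"fingers":-0.6},{"x":0,"y":0,"z":18,"rx":0,"ry":0,"rz":0,"fingers":-0.6},{"x":0,"y":0,"z":10,"rx":0,"ry":0,"rz":0,"fingers":-0.6}]';  python3 -m inch '[{"x":0,"y":0,"z":0,"rx":0,"ry":0,"rz":0,"fingers":0.1},{"x":0,"y":0,"z":0,"rx":0,"ry":0,"rz":0,"fingers":0.5},{"x":0,"y":0,"z":0,"rx":0,"ry":0,"rz":0,"fingers":1},{"x":0,"y":0,"z":0,"rx":0,"ry":0,"rz":0,"fingers":1},{"x":0,"y":0,"z":0,"rx":0,"ry":0,"rz":0,"fingers":1}]'; python3 go.py .537 .236 .06 83
python3 - <<'E'
from h import *
d=env.get_image("wrist"); cv2.imwrite("pics/w2.png",d["pixels"][:,:,::-1])
crop("side","d3",200,230,130,110,5)
E
```

```text
t: 3.15
tool_pos: [0.435, 0.2705, 0.0226]
ee_rot: [-0.096, 0.995, -0.0, 0.0]
force: [-0.3, -1.2, -0.3]
grip_width: 0.0684
t: 3.78
tool_pos: [0.4348, 0.2702, 0.0229]
ee_rot: [-0.096, 0.995, 0.0, 0.0]
force: [0.1, 0.4, -1.3]
grip_width: 0.0002
t 3.77 pos [0.4348 0.2702 0.0229] jaw 101.1 tilt 0.02 w 0.0002 | shift [-93.8 -53.2 -37.1] rz 0.315
```

View pics/d3.png

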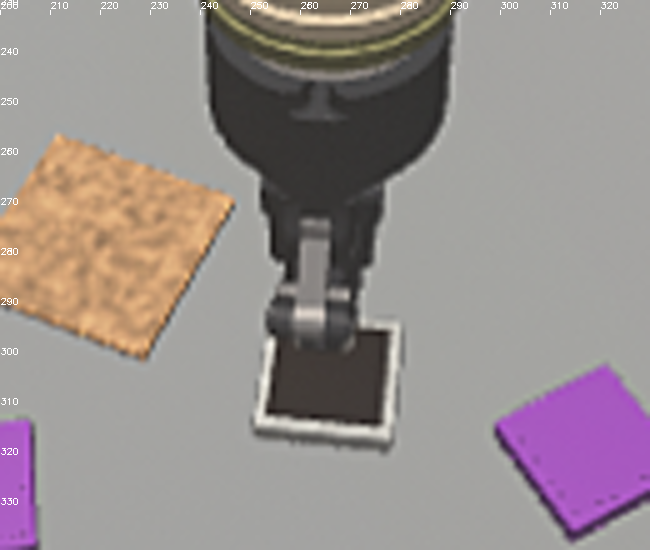

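The fingers closed above the 10 mm tile without touching it. At this opening the pads sit further back than I assumed. I'll reopen and go about 8 mm lower.

```bash
python3 -m inch '[{"x":0,"y":0,"z":-15,"rx":0,"ry":0,"rz":0,"fingers":-0.6},{"x":0,"y":0,"z":0,"rx":0,"ry":0,"rz":0,"fingers":-0.6},{"x":0,"y":0,"z":0,"rx":0,"ry":0,"rz":0,"fingers":-0.6},{"x":0,"y":0,"z":0,"rx":0,"ry":0,"rz":0,"fingers":-0.6},{"x":0,"y":0,"z":0,"rx":0,"ry":0,"rz":0,"fingers":-0.6}]';  python3 -m inch '[{"x":0,"y":0,"z":15,"rx":0,"ry":0,"rz":0,"fingers":-0.6},{"x":0,"y":0,"z":8,"rx":0,"ry":0,"rz":0,"fingers":-0.6},{"x":0,"y":0,"z":0,"rx":0,"ry":0,"rz":0,"fingers":-0.4},{"x":0,"y":0,"z":0,"rx":0,"ry":0,"rz":0,"fingers":0},{"x":0,"y":0,"z":0,"rx":0,"ry":0,"rz":0,"fingers":0.4}]'; python3 go.py .537 .236 .06 83
```

```text
t: 4.5
tool_pos: [0.4346, 0.2701, 0.0375]
ee_rot: [-0.096, 0.995, -0.0, -0.0]
force: [-0.2, 0.1, 0.0]
grip_width: 0.0683
t: 5.12
tool_pos: [0.4348, 0.2702, 0.0149]
ee_rot: [-0.096, 0.995, 0.0, 0.0]
force: [-0.2, -0.6, -0.1]
grip_width: 0.0267
t 5.12 pos [0.4348 0.2702 0.0149] jaw 101.1 tilt 0.02 w 0.0267 | shift [-93.7 -53.2 -45.1] rz 0.315
```

```bash
python3 - <<'E'
from h import *
crop("side","d4",200,230,130,110,5)
crop("scene","s4",300,150,110,110,5)
d=env.get_image("wrist"); cv2.imwrite("pics/w4.png",d["pixels"][:,:,::-1])
E
```

```text
(no output)
```

View pics/d4.png

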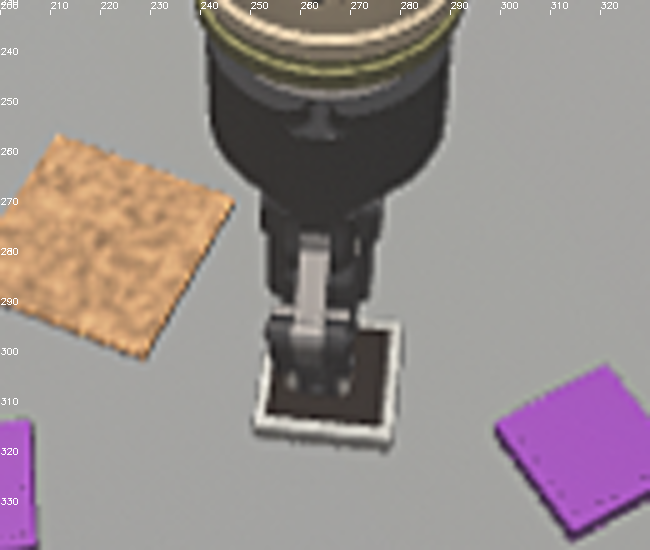

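View pics/s4.png

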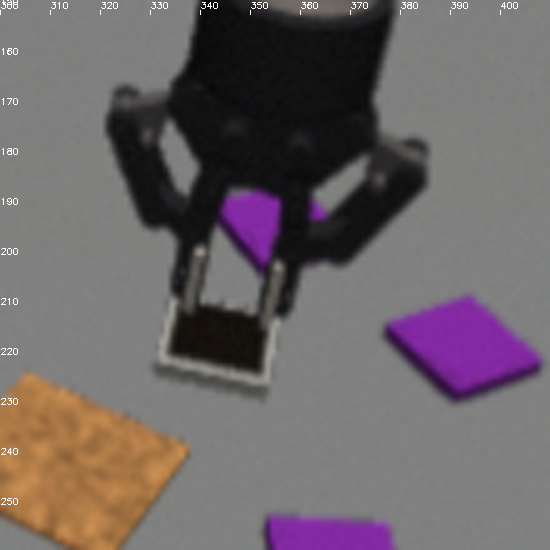

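View pics/w4.png

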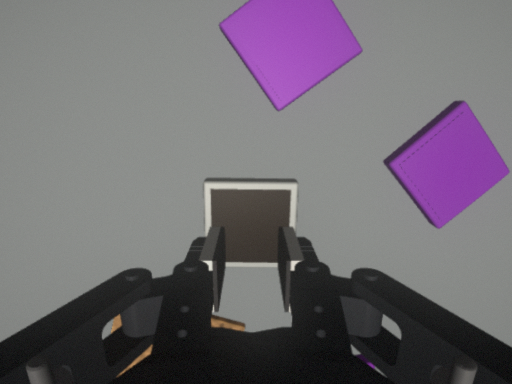

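```bash
python3 - <<'E'
from h import *
o=env.observe(); m=R.from_quat(o["ee_rot"]).as_matrix(); print(o["tool_pos"],o["force"],o["grip_width"])
d=env.get_image("wrist"); s=env.get_image("side"); c=env.get_image("scene")
for z in(-.02,0,.005,.01,.019):
    P=o["tool_pos"]+m@np.array([0,.0133,z]); Q=o["tool_pos"]+m@np.array([0,-.0133,z])
    print(z,[np.round(proj(k,p)[0],1).tolist() for k in(d,s,c) for p in (P,Q)])
P=np.array([at(d,u,v,.01)[:2] for u,v in[(204,178),(297,180),(296,269),(207,266)]]);print(P.mean(0),P)
print(d["T"][:3,3])
E
```

```text
[0.43482794 0.2702479  0.01494327] [ 0.02210249 -1.06273888 -0.38607753] 0.02563795409752002
-0.02 [[278.8, 247.7], [221.6, 247.7], [262.9, 302.9], [264.4, 290.2], [352.0, 209.5], [339.9, 207.1]]
0 [[275.7, 231.1], [225.0, 231.1], [262.8, 309.1], [264.3, 296.6], [350.4, 216.3], [338.5, 213.8]]
0.005 [[275.0, 227.5], [225.8, 227.5], [262.8, 310.7], [264.2, 298.1], [350.0, 218.0], [338.1, 215.5]]
0.01 [[274.4, 224.1], [226.5, 224.2], [262.8, 312.2], [264.2, 299.7], [349.6, 219.6], [337.8, 217.2]]
0.019 [[273.3, 218.5], [227.6, 218.5], [262.8, 314.9], [264.2, 302.4], [348.9, 222.6], [337.1, 220.1]]
[0.43339246 0.27035177] [[0.41245272 0.2414561 ]
 [0.40428719 0.28893671]
 [0.45455417 0.30025841]
 [0.46227576 0.25075587]]
[0.37117355 0.25832996 0.1704086 ]
```

The force stays near zero and the width follows the command, so nothing is being touched. In the images the fingertips stand roughly at TCP height rather than 19 mm ahead of it. I'll open and step down, watching the force.

```bash
python3 -m inch '[{"x":0,"y":0,"z":0,"rx":0,"ry":0,"rz":0,"fingers":-0.5},{"x":0,"y":0,"z":0,"rx":0,"ry":0,"rz":0,"fingers":-0.5},{"x":0,"y":0,"z":0,"rx":0,"ry":0,"rz":0,"fingers":-0.5},{"x":0,"y":0,"z":3,"rx":0,"ry":0,"rz":0,"fingers":-0.5},{"x":0,"y":0,"z":3,"rx":0,"ry":0,"rz":0,"fingers":-0.5}]';  python3 - <<'E'
from h import *
crop("side","d5",200,230,130,110,5)
crop("scene","s5",300,150,110,110,5)
E
```

```text
t: 6.05
tool_pos: [0.4347, 0.2702, 0.0085]
ee_rot: [-0.096, 0.995, -0.0, 0.0]
force: [-0.3, -0.4, -0.5]
grip_width: 0.0641
```

View pics/s5.png

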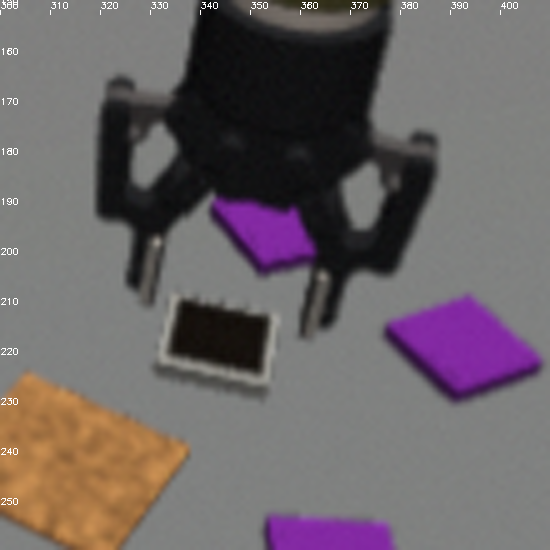

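View pics/d5.png

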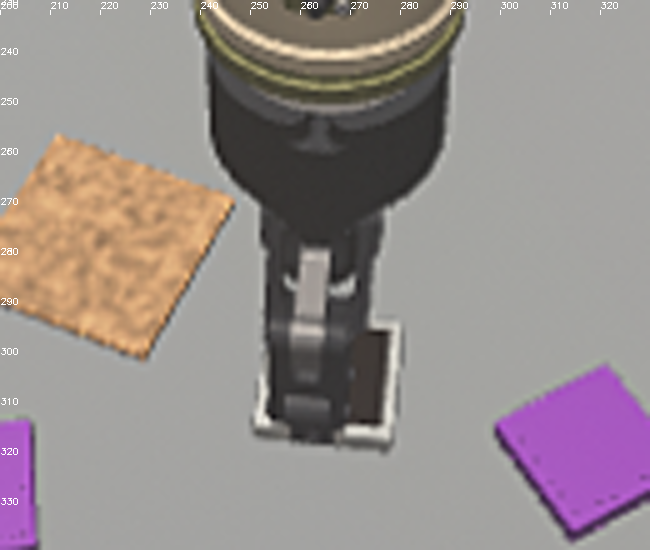

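```bash
cat > tip.py <<'E'
from h import *
o=env.observe(); m=R.from_quat(o["ee_rot"]).as_matrix(); w=o["grip_width"]/2; print(o["tool_pos"],o["force"],w)
s=env.get_image("side"); c=env.get_image("scene")
for z in(-.02,-.01,0,.01,.019):
    print(z,[np.round(proj(k,o["tool_pos"]+m@np.array([0,y,z]))[0],1).tolist() for k in(s,c) for y in (w,-w)])
E
python3 tip.py
```

```text
[0.43450721 0.27006692 0.00825433] [0.15160754 0.71240761 0.29535063] 0.03175203465525859
-0.02 [[262.0, 314.1], [265.5, 284.0], [359.9, 213.5], [331.1, 207.5]]
-0.01 [[262.0, 317.1], [265.4, 287.2], [359.0, 216.8], [330.5, 210.9]]
0 [[262.0, 320.2], [265.4, 290.3], [358.1, 220.2], [329.8, 214.3]]
0.01 [[262.0, 323.2], [265.3, 293.4], [357.3, 223.5], [329.2, 217.5]]
0.019 [[261.9, 325.8], [265.3, 296.1], [356.5, 226.4], [328.6, 220.5]]
```

```bash
python3 -m inch '[{"x":0,"y":0,"z":4,"rx":0,"ry":0,"rz":0,"fingers":-0.5},{"x":0,"y":0,"z":4,"rx":0,"ry":0,"rz":0,"fingers":-0.5},{"x":0,"y":0,"z":2,"rx":0,"ry":0,"rz":0,"fingers":-0.5},{"x":0,"y":0,"z":0,"rx":0,"ry":0,"rz":0,"fingers":-0.5},{"x":0,"y":0,"z":0,"rx":0,"ry":0,"rz":0,"fingers":-0.5}]';  python3 - <<'E'
from h import *
crop("side","d6",200,230,130,110,5)
crop("scene","s6",300,150,110,110,5)
E
```

```text
t: 6.88
tool_pos: [0.4347, 0.2702, -0.0013]
ee_rot: [-0.096, 0.995, 0.0, 0.0]
force: [0.5, -1.0, -0.3]
grip_width: 0.0639
```

View pics/s6.png

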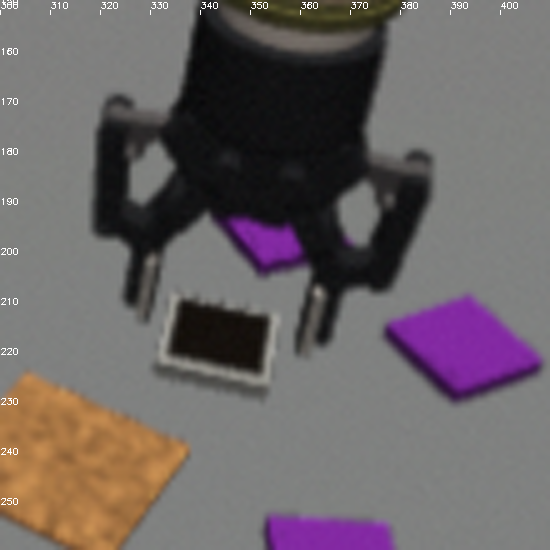

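View pics/d6.png

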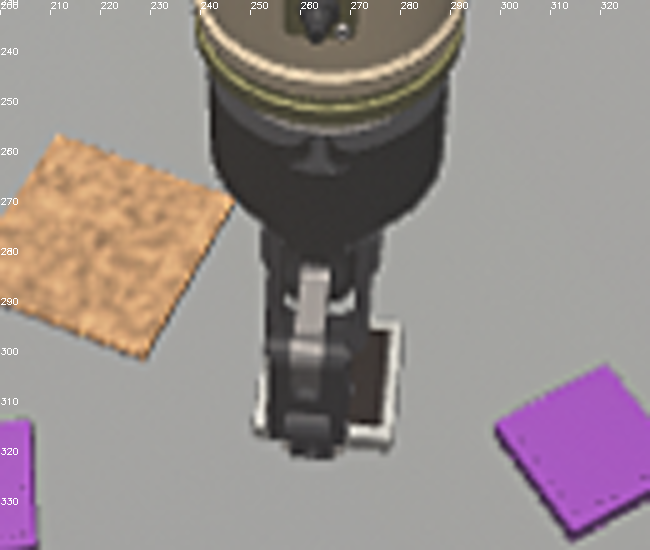

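```bash
python3 -m inch '[{"x":0,"y":0,"z":3,"rx":0,"ry":0,"rz":0,"fingers":-0.5},{"x":0,"y":0,"z":2,"rx":0,"ry":0,"rz":0,"fingers":-0.5},{"x":0,"y":0,"z":0,"rx":0,"ry":0,"rz":0,"fingers":-0.5},{"x":0,"y":0,"z":0,"rx":0,"ry":0,"rz":0,"fingers":-0.3},{"x":0,"y":0,"z":0,"rx":0,"ry":0,"rz":0,"fingers":-0.2}]';  python3 -m inch '[{"x":0,"y":0,"z":0,"rx":0,"ry":0,"rz":0,"fingers":0},{"x":0,"y":0,"z":0,"rx":0,"ry":0,"rz":0,"fingers":0.1},{"x":0,"y":0,"z":0,"rx":0,"ry":0,"rz":0,"fingers":0.1},{"x":0,"y":0,"z":0,"rx":0,"ry":0,"rz":0,"fingers":0.1},{"x":0,"y":0,"z":0,"rx":0,"ry":0,"rz":0,"fingers":0.1}]'; python3 - <<'E'
from h import *
crop("side","d7",200,230,130,110,5)
crop("scene","s7",300,150,110,110,5)
E
```

```text
t: 7.6
tool_pos: [0.4347, 0.2702, -0.0063]
ee_rot: [-0.096, 0.995, -0.0, 0.0]
force: [-0.8, 0.6, -0.5]
grip_width: 0.0512
t: 8.22
tool_pos: [0.4347, 0.2702, -0.0055]
ee_rot: [-0.096, 0.995, 0.0, 0.0]
force: [-1.8, -1.0, 12.6]
grip_width: 0.0444
```

View pics/s7.png

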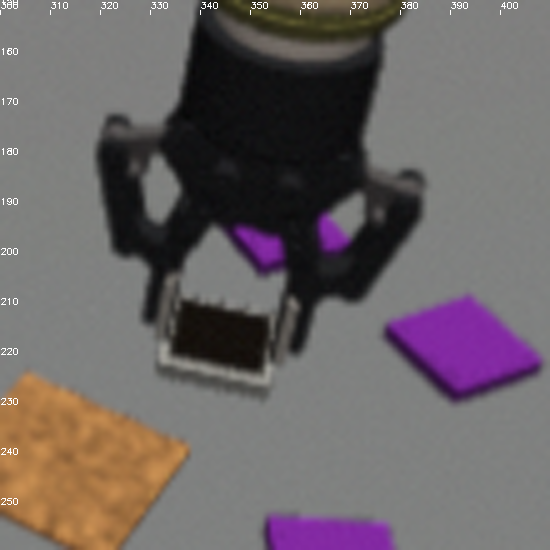

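The upward force of 12.6 N suggests the tips have swung forward onto the desk. The fingers flank the tile, so I'll rise 2.5 mm and close.

```bash
python3 -m inch '[{"x":0,"y":0,"z":-2.5,"rx":0,"ry":0,"rz":0,"fingers":0.1},{"x":0,"y":0,"z":0,"rx":0,"ry":0,"rz":0,"fingers":0.3},{"x":0,"y":0,"z":0,"rx":0,"ry":0,"rz":0,"fingers":0.5},{"x":0,"y":0,"z":0,"rx":0,"ry":0,"rz":0,"fingers":0.7},{"x":0,"y":0,"z":0,"rx":0,"ry":0,"rz":0,"fingers":0.7}]'; python3 - <<'E'
from h import *
crop("side","d8",200,230,130,110,5)
crop("scene","s8",300,150,110,110,5)
d=env.get_image("wrist"); cv2.imwrite("pics/w8.png",d["pixels"][:,:,::-1])
E
```

```text
t: 8.95
tool_pos: [0.4359, 0.2706, -0.0023]
ee_rot: [-0.096, 0.995, 0.001, 0.001]
force: [-0.7, -1.9, 25.1]
grip_width: 0.0131
```

View pics/s8.png

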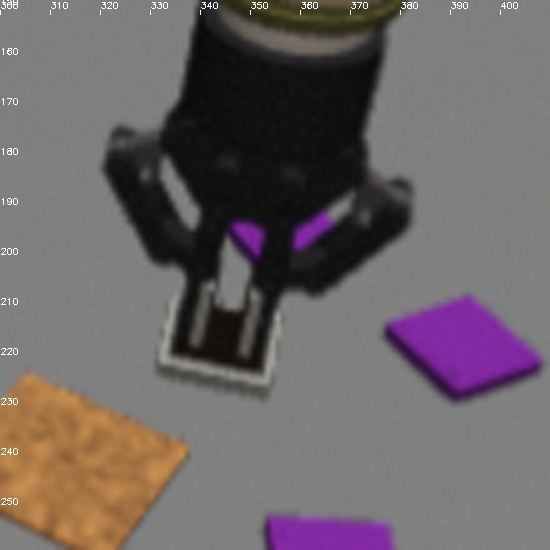

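View pics/w8.png

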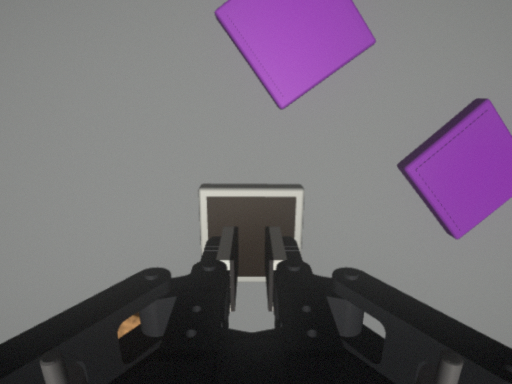

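The tips slid onto the tile's top. So at TCP z = -5.5 mm and about 50 mm opening the tips stand near 10 mm, and gripping the tile needs z ≈ -12.5 mm. I'll lift, open and go down to that.

```bash
python3 -m inch '[{"x":0,"y":0,"z":-12,"rx":0,"ry":0,"rz":0,"fingers":0.7},{"x":0,"y":0,"z":0,"rx":0,"ry":0,"rz":0,"fingers":-0.5},{"x":0,"y":0,"z":0,"rx":0,"ry":0,"rz":0,"fingers":-0.5},{"x":0,"y":0,"z":0,"rx":0,"ry":0,"rz":0,"fingers":-0.5},{"x":0,"y":0,"z":0,"rx":0,"ry":0,"rz":0,"fingers":-0.5}]'; python3 -m inch '[{"x":0,"y":0,"z":12,"rx":0,"ry":0,"rz":0,"fingers":-0.5},{"x":0,"y":0,"z":3,"rx":0,"ry":0,"rz":0,"fingers":-0.5},{"x":0,"y":0,"z":3,"rx":0,"ry":0,"rz":0,"fingers":-0.5},{"x":0,"y":0,"z":2,"rx":0,"ry":0,"rz":0,"fingers":-0.5},{"x":0,"y":0,"z":0,"rx":0,"ry":0,"rz":0,"fingers":-0.5}]';python3 - <<'E'
from h import *
crop("side","d9",200,230,130,110,5)
crop("scene","s9",300,150,110,110,5)
d=env.get_image("wrist"); cv2.imwrite("pics/w9.png",d["pixels"][:,:,::-1])
E
```

```text
t: 9.72
tool_pos: [0.4345, 0.2701, 0.0078]
ee_rot: [-0.097, 0.995, -0.0, -0.0]
force: [0.7, -0.1, -0.6]
grip_width: 0.0639
t: 10.35
tool_pos: [0.4346, 0.2702, -0.0119]
ee_rot: [-0.096, 0.995, -0.0, -0.0]
force: [-0.1, 0.4, -0.4]
grip_width: 0.0639
```

View pics/s9.png

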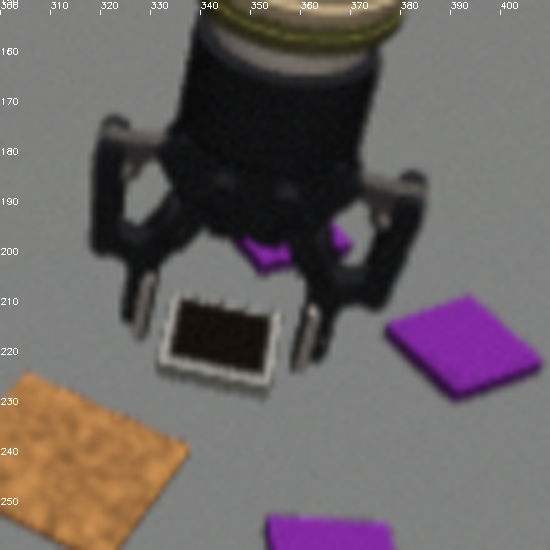

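View pics/w9.png

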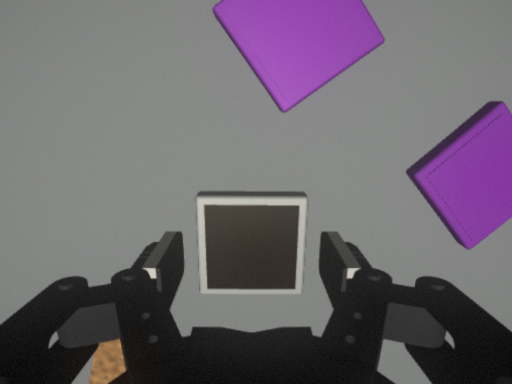

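```bash
python3 -m inch '[{"x":0,"y":0,"z":0,"rx":0,"ry":0,"rz":0,"fingers":-0.3},{"x":0,"y":0,"z":0,"rx":0,"ry":0,"rz":0,"fingers":-0.1},{"x":0,"y":0,"z":0,"rx":0,"ry":0,"rz":0,"fingers":0.1},{"x":0,"y":0,"z":0,"rx":0,"ry":0,"rz":0,"fingers":0.3},{"x":0,"y":0,"z":0,"rx":0,"ry":0,"rz":0,"fingers":0.3}]'; python3 - <<'E'
from h import *
crop("scene","s10",300,150,110,110,5)
d=env.get_image("wrist"); cv2.imwrite("pics/w10.png",d["pixels"][:,:,::-1])
E
```

```text
t: 11.12
tool_pos: [0.4348, 0.2702, -0.0112]
ee_rot: [-0.096, 0.995, 0.0, 0.0]
force: [-1.5, -0.4, 8.4]
grip_width: 0.0479
```

View pics/s10.png

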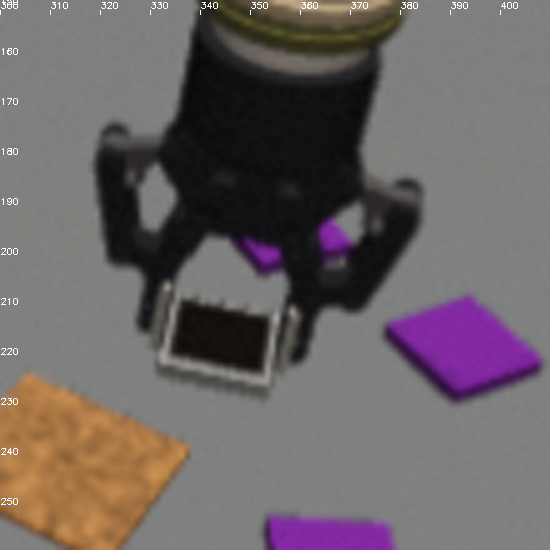

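```bash
python3 -m inch '[{"x":0,"y":0,"z":-1,"rx":0,"ry":0,"rz":0,"fingers":1},{"x":0,"y":0,"z":-1,"rx":0,"ry":0,"rz":0,"fingers":1},{"x":0,"y":0,"z":-3,"rx":0,"ry":0,"rz":0,"fingers":1},{"x":0,"y":0,"z":-10,"rx":0,"ry":0,"rz":0,"fingers":1},{"x":0,"y":0,"z":-15,"rx":0,"ry":0,"rz":0,"fingers":1}]'; python3 - <<'E'
from h import *
crop("scene","s11",300,150,110,110,5)
d=env.get_image("wrist"); cv2.imwrite("pics/w11.png",d["pixels"][:,:,::-1])
E
python3 go.py .537 .236 .025 83
```

```text
t: 11.85
tool_pos: [0.4345, 0.2701, 0.0189]
ee_rot: [-0.096, 0.995, -0.0, -0.0]
force: [0.4, -0.5, -0.2]
grip_width: 0.0481
t 11.95 pos [0.4354 0.2705 0.02  ] jaw 101.1 tilt 0.15 w 0.0477 | shift [-93.1 -53.4  -4.8] rz 0.315
```

View pics/s11.png

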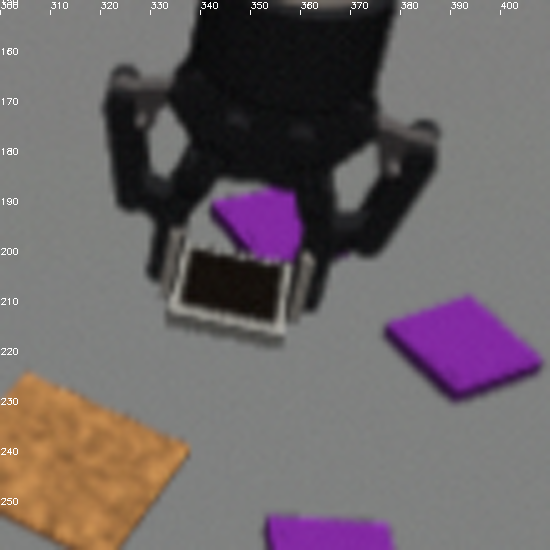

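View pics/w11.png

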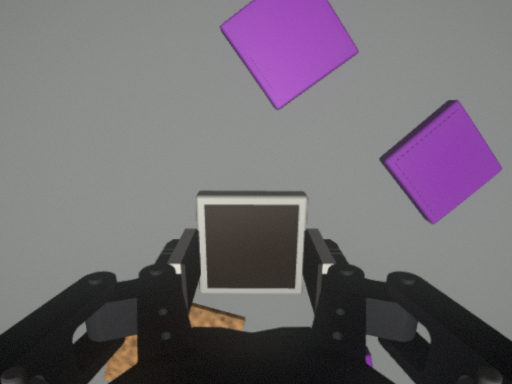

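The tile is gripped square and level, and its centre matches the TCP in the wrist view. Next I carry it to the pad.

```bash
python3 -m inch '[{"x":-23,"y":-13,"z":-2,"rx":0,"ry":0,"rz":0,"fingers":1},{"x":-23,"y":-13,"z":-2,"rx":0,"ry":0,"rz":0,"fingers":1},{"x":-23,"y":-14,"z":-2,"rx":0,"ry":0,"rz":0,"fingers":1},{"x":-24,"y":-13,"z":0,"rx":0,"ry":0,"rz":0,"fingers":1},{"x":0,"y":0,"z":0,"rx":0,"ry":0,"rz":0.155,"fingers":1}]'; python3 -m inch '[{"x":0,"y":0,"z":0,"rx":0,"ry":0,"rz":0.16,"fingers":1},{"x":0,"y":0,"z":0,"rx":0,"ry":0,"rz":0,"fingers":1},{"x":0,"y":0,"z":0,"rx":0,"ry":0,"rz":0,"fingers":1},{"x":0,"y":0,"z":0,"rx":0,"ry":0,"rz":0,"fingers":1},{"x":0,"y":0,"z":0,"rx":0,"ry":0,"rz":0,"fingers":1}]'; python3 go.py .537 .236 -.004 83;  python3 - <<'E'
from h import *
crop("scene","s12",260,150,110,120,5)
d=env.get_image("wrist"); cv2.imwrite("pics/w12.png",d["pixels"][:,:,::-1])
E
```

```text
t: 12.58
tool_pos: [0.5386, 0.2346, 0.0244]
ee_rot: [-0.016, 1.0, 0.0, 0.001]
force: [-0.4, -0.2, 0.2]
grip_width: 0.0477
t: 13.2
tool_pos: [0.5361, 0.236, 0.0242]
ee_rot: [0.06, 0.998, 0.0, 0.0]
force: [-0.6, -0.3, -0.1]
grip_width: 0.0476
t 13.20 pos [0.5361 0.236  0.0242] jaw 83.1 tilt 0.00 w 0.0476 | shift [-0.9  0.1 28.2] rz 0.001
```

View pics/s12.png

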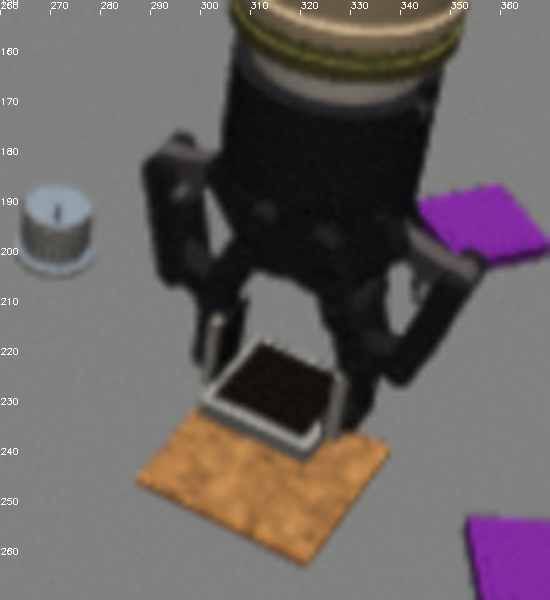

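View pics/w12.png

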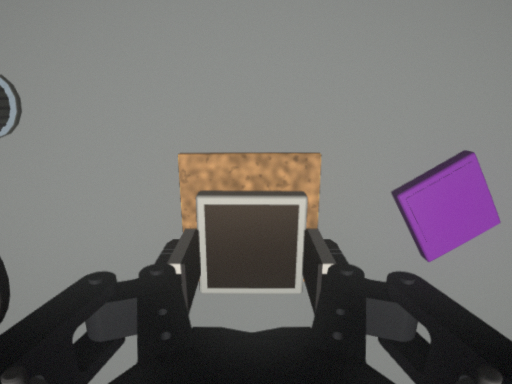

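```bash
python3 - <<'E'
from h import *
d=env.get_image("wrist"); o=env.observe(); m=R.from_quat(o["ee_rot"]).as_matrix()
for u,v,z in[(180,153,.005),(321,153,.005),(197,192,.041),(306,192,.041),(302,293,.041),(200,293,.041)]:
    P=at(d,u,v,z); print(np.round(m.T@(P-o["tool_pos"])*1000,1))
E
```

```text
[ 38.6 -38.5  19.2]
[38.6 39.5 19.2]
[ 26.2 -23.6 -16.8]
[ 26.2  25.7 -16.8]
[-26.2  26.3 -16.8]
[-26.2 -24.7 -16.8]
```

The tile is within about 1 mm of the pad's middle and square with it. Lowering now.

```bash
python3 -m inch '[{"x":-1,"y":0,"z":12,"rx":0,"ry":0,"rz":0,"fingers":1},{"x":0,"y":0,"z":10,"rx":0,"ry":0,"rz":0,"fingers":1},{"x":0,"y":0,"z":5,"rx":0,"ry":0,"rz":0,"fingers":1},{"x":0,"y":0,"z":2,"rx":0,"ry":0,"rz":0,"fingers":1},{"x":0,"y":0,"z":0,"rx":0,"ry":0,"rz":0,"fingers":1}]'
```

```text
t: 13.98
tool_pos: [0.5371, 0.2359, -0.0049]
ee_rot: [0.061, 0.998, -0.0, -0.0]
force: [-0.5, -0.1, -0.4]
grip_width: 0.0476
```

```bash
python3 -m inch '[{"x":0,"y":0,"z":1,"rx":0,"ry":0,"rz":0,"fingers":1},{"x":0,"y":0,"z":0,"rx":0,"ry":0,"rz":0,"fingers":0.1},{"x":0,"y":0,"z":0,"rx":0,"ry":0,"rz":0,"fingers":-0.2},{"x":0,"y":0,"z":0,"rx":0,"ry":0,"rz":0,"fingers":-0.4},{"x":0,"y":0,"z":0,"rx":0,"ry":0,"rz":0,"fingers":-0.4}]'; python3 - <<'E'
from h import *
crop("scene","s13",260,150,110,120,5)
crop("side","d13",180,215,150,120,5)
E
```

```text
t: 14.6
tool_pos: [0.5372, 0.2359, -0.0057]
ee_rot: [0.061, 0.998, 0.0, 0.0]
force: [-0.9, 0.5, -0.2]
grip_width: 0.0598
```

View pics/s13.png

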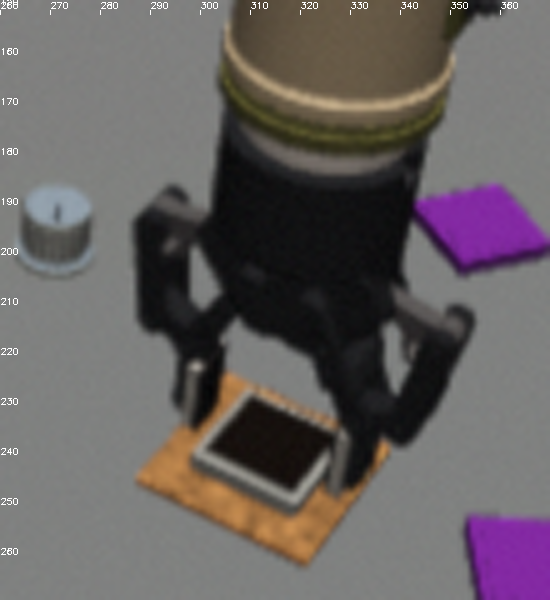

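The tile is released in the middle of the pad. I'll lift and go over to the knob.

```bash
python3 -m inch '[{"x":0,"y":0,"z":-10,"rx":0,"ry":0,"rz":0,"fingers":-0.4},{"x":0,"y":0,"z":-25,"rx":0,"ry":0,"rz":0,"fingers":-0.4},{"x":0,"y":0,"z":-40,"rx":0,"ry":0,"rz":0,"fingers":-0.4},{"x":0,"y":0,"z":-25,"rx":0,"ry":0,"rz":0,"fingers":-0.4},{"x":0,"y":0,"z":0,"rx":0,"ry":0,"rz":0,"fingers":-0.4}]'; python3 go.py .452 .097 .09 83;  python3 - <<'E'
from h import *
crop("scene","s14",260,150,110,120,5)
d=env.get_image("wrist"); cv2.imwrite("pics/w14.png",d["pixels"][:,:,::-1])
E
```

```text
t: 15.32
tool_pos: [0.5383, 0.2363, 0.0968]
ee_rot: [0.061, 0.998, 0.001, 0.002]
force: [0.2, 1.1, -0.5]
grip_width: 0.0603
t 15.32 pos [0.5383 0.2363 0.0968] jaw 83.0 tilt 0.24 w 0.0603 | shift [  68.7 -148.8    6.2] rz 0.000
```

View pics/w14.png

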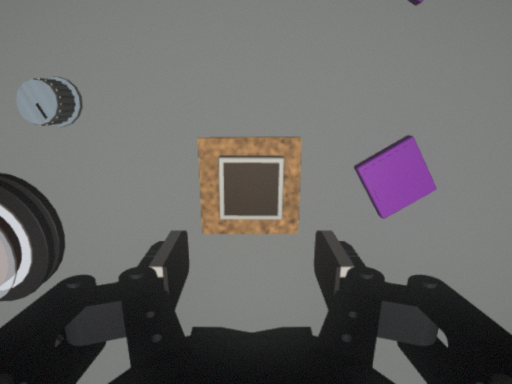

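The tile sits centred and square: tile centre (251,188), pad centre (250,186). On to the knob.

```bash
python3 -m inch '[{"x":14,"y":-30,"z":0,"rx":0,"ry":0,"rz":0,"fingers":-0.4},{"x":14,"y":-30,"z":0,"rx":0,"ry":0,"rz":0,"fingers":-0.4},{"x":14,"y":-30,"z":0,"rx":0,"ry":0,"rz":0,"fingers":-0.4},{"x":14,"y":-30,"z":0,"rx":0,"ry":0,"rz":0,"fingers":-0.4},{"x":13,"y":-29,"z":0,"rx":0,"ry":0,"rz":0,"fingers":-0.4}]'; python3 go.py .452 .097 .06 83;  python3 - <<'E'
from h import *
d=env.get_image("wrist"); cv2.imwrite("pics/w15.png",d["pixels"][:,:,::-1])
E
```

```text
t: 16.05
tool_pos: [0.4492, 0.0953, 0.0934]
ee_rot: [0.061, 0.998, -0.0, -0.001]
force: [0.8, -0.5, -0.5]
grip_width: 0.0595
t 16.05 pos [0.4492 0.0953 0.0934] jaw 83.0 tilt 0.11 w 0.0595 | shift [-2.6  2.  33.4] rz 0.000
```

View pics/w15.png

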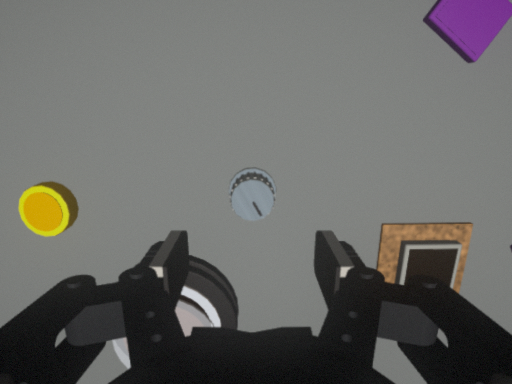

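```bash
python3 - <<'E'
from h import *
d=env.get_image("wrist"); print(at(d,253,199,.03), at(d,44.5,211,.016))
P=np.array([at(d,252.5,192,.005)]);print(P)
E
```

```text
[0.44733418 0.09308382 0.03      ] [ 0.4410151  -0.07440559  0.016     ]
[[0.44891678 0.09251683 0.005     ]]
```

```bash
python3 -m inch '[{"x":0,"y":0,"z":15,"rx":0,"ry":0,"rz":0,"fingers":-0.4},{"x":0,"y":0,"z":15,"rx":0,"ry":0,"rz":0,"fingers":-0.4},{"x":0,"y":0,"z":0,"rx":0,"ry":0,"rz":0,"fingers":-0.4},{"x":0,"y":0,"z":0,"rx":0,"ry":0,"rz":0,"fingers":-0.4},{"x":0,"y":0,"z":0,"rx":0,"ry":0,"rz":0,"fingers":-0.4}]'; python3 go.py .450 .095 -.005 83;  python3 - <<'E'
from h import *
d=env.get_image("wrist"); cv2.imwrite("pics/w16.png",d["pixels"][:,:,::-1])
E
```

```text
t: 16.77
tool_pos: [0.4507, 0.0966, 0.0645]
ee_rot: [0.061, 0.998, 0.0, 0.0]
force: [-0.4, -0.7, -0.2]
grip_width: 0.0597
t 16.77 pos [0.4507 0.0966 0.0645] jaw 83.0 tilt 0.03 w 0.0597 | shift [ 0.6 -1.7 69.5] rz 0.001
```

View pics/w16.png

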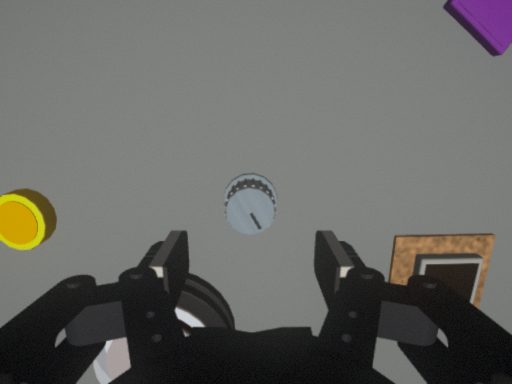

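```bash
python3 - <<'E'
from h import *
d=env.get_image("wrist"); o=env.observe(); m=R.from_quat(o["ee_rot"]).as_matrix()
P=at(d,250,211,.03); print(P, m.T@(P-o["tool_pos"])*1000)
E
python3 -m inch '[{"x":0.5,"y":-0.5,"z":20,"rx":0,"ry":0,"rz":0,"fingers":-0.4},{"x":0,"y":0,"z":20,"rx":0,"ry":0,"rz":0,"fingers":-0.4},{"x":0,"y":0,"z":18,"rx":0,"ry":0,"rz":0,"fingers":-0.4},{"x":0,"y":0,"z":10,"rx":0,"ry":0,"rz":0,"fingers":-0.4},{"x":0,"y":0,"z":0,"rx":0,"ry":0,"rz":0,"fingers":-0.4}]';  python3 - <<'E'
from h import *
d=env.get_image("wrist"); cv2.imwrite("pics/w17.png",d["pixels"][:,:,::-1])
crop("scene","s17",220,140,110,100,5)
E
```

```text
[0.45134952 0.09659909 0.03      ] [-0.56239142  0.20871389 34.56607014]
t: 17.5
tool_pos: [0.4504, 0.0958, -0.0022]
ee_rot: [0.06, 0.998, -0.0, -0.001]
force: [-0.6, 0.3, 0.3]
grip_width: 0.0597
```

View pics/w17.png

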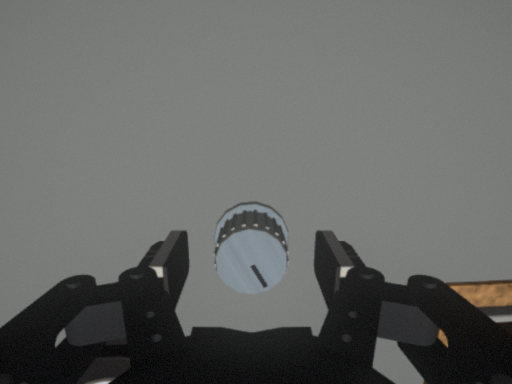

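View pics/s17.png

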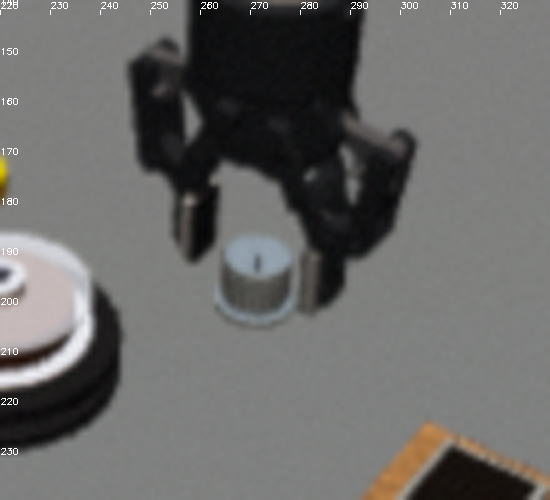

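```bash
python3 -m inch '[{"x":0,"y":0,"z":2,"rx":0,"ry":0,"rz":0,"fingers":-0.4},{"x":0,"y":0,"z":1,"rx":0,"ry":0,"rz":0,"fingers":0},{"x":0,"y":0,"z":0,"rx":0,"ry":0,"rz":0,"fingers":0.3},{"x":0,"y":0,"z":0,"rx":0,"ry":0,"rz":0,"fingers":0.6},{"x":0,"y":0,"z":0,"rx":0,"ry":0,"rz":0,"fingers":1}]'; python3 -m inch '[{"x":0,"y":0,"z":0,"rx":0,"ry":0,"rz":0,"fingers":1},{"x":0,"y":0,"z":-5,"rx":0,"ry":0,"rz":0,"fingers":1},{"x":0,"y":0,"z":-15,"rx":0,"ry":0,"rz":0,"fingers":1},{"x":0,"y":0,"z":-25,"rx":0,"ry":0,"rz":0,"fingers":1},{"x":0,"y":0,"z":-20,"rx":0,"ry":0,"rz":0,"fingers":1}]';python3 go.py .537 .236 .062 83;  python3 - <<'E'
from h import *
d=env.get_image("wrist"); cv2.imwrite("pics/w18.png",d["pixels"][:,:,::-1])
crop("scene","s18",220,120,110,100,5)
E
```

```text
t: 18.23
tool_pos: [0.4506, 0.0959, -0.0043]
ee_rot: [0.061, 0.998, -0.0, -0.0]
force: [-0.9, 0.8, 7.9]
grip_width: 0.0301
t: 18.85
tool_pos: [0.4504, 0.0959, 0.0612]
ee_rot: [0.061, 0.998, -0.0, -0.001]
force: [-0.8, -1.1, -0.9]
grip_width: 0.03
t 18.85 pos [0.4504 0.0959 0.0612] jaw 83.0 tilt 0.12 w 0.0300 | shift [-69.  149.5  -1.1] rz 0.000
```

View pics/w18.png

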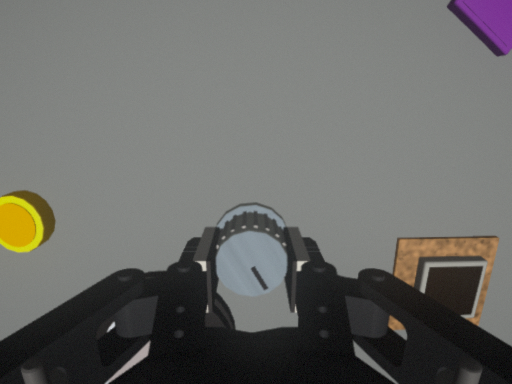

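View pics/s18.png

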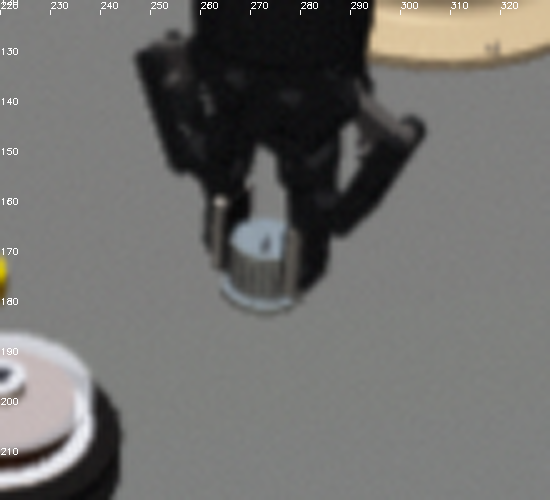

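```bash
python3 -m inch '[{"x":-14,"y":30,"z":0,"rx":0,"ry":0,"rz":0,"fingers":1},{"x":-14,"y":30,"z":0,"rx":0,"ry":0,"rz":0,"fingers":1},{"x":-14,"y":30,"z":0,"rx":0,"ry":0,"rz":0,"fingers":1},{"x":-14,"y":30,"z":0,"rx":0,"ry":0,"rz":0,"fingers":1},{"x":-13,"y":29.5,"z":0,"rx":0,"ry":0,"rz":0,"fingers":1}]'; python3 -m inch '[{"x":0,"y":0,"z":15,"rx":0,"ry":0,"rz":0,"fingers":1},{"x":0,"y":0,"z":15,"rx":0,"ry":0,"rz":0,"fingers":1},{"x":0,"y":0,"z":8,"rx":0,"ry":0,"rz":0,"fingers":1},{"x":0,"y":0,"z":0,"rx":0,"ry":0,"rz":0,"fingers":1},{"x":0,"y":0,"z":0,"rx":0,"ry":0,"rz":0,"fingers":1}]';python3 go.py .537 .236 .0105 83;  python3 - <<'E'
from h import *
d=env.get_image("wrist"); cv2.imwrite("pics/w19.png",d["pixels"][:,:,::-1])
crop("scene","s19",260,150,110,120,5)
E
```

```text
t: 19.58
tool_pos: [0.5373, 0.2368, 0.0589]
ee_rot: [0.061, 0.998, -0.001, -0.001]
force: [-0.2, 0.5, -1.3]
grip_width: 0.0301
t: 20.2
tool_pos: [0.5372, 0.2356, 0.022]
ee_rot: [0.061, 0.998, -0.0, -0.001]
force: [-0.0, -0.2, -0.8]
grip_width: 0.03
t 20.20 pos [0.5372 0.2356 0.022 ] jaw 83.0 tilt 0.10 w 0.0300 | shift [ 0.2  0.3 11.5] rz 0.000
```

View pics/w19.png

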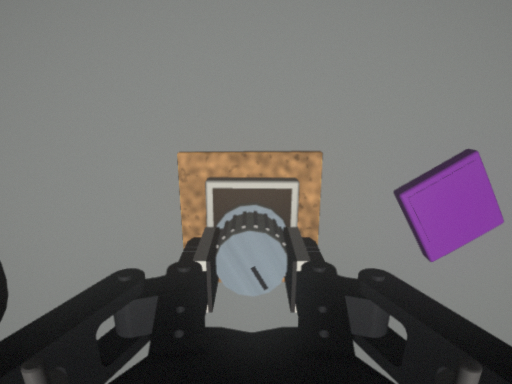

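View pics/s19.png

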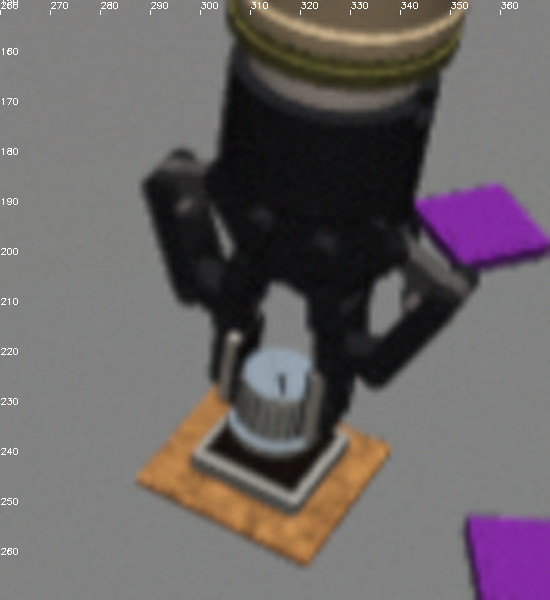

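Aligned. Lower the remaining 11 mm, easing the last part.

```bash
python3 -m inch '[{"x":0,"y":0,"z":6,"rx":0,"ry":0,"rz":0,"fingers":1},{"x":0,"y":0,"z":3,"rx":0,"ry":0,"rz":0,"fingers":1},{"x":0,"y":0,"z":1,"rx":0,"ry":0,"rz":0,"fingers":1},{"x":0,"y":0,"z":1,"rx":0,"ry":0,"rz":0,"fingers":1},{"x":0,"y":0,"z":0,"rx":0,"ry":0,"rz":0,"fingers":1}]'
```

```text
t: 20.92
tool_pos: [0.5372, 0.236, 0.0109]
ee_rot: [0.061, 0.998, -0.0, -0.001]
force: [0.1, 0.5, -0.7]
grip_width: 0.0303
```

```bash
python3 -m inch '[{"x":0,"y":0,"z":0.5,"rx":0,"ry":0,"rz":0,"fingers":1},{"x":0,"y":0,"z":0,"rx":0,"ry":0,"rz":0,"fingers":0.2},{"x":0,"y":0,"z":0,"rx":0,"ry":0,"rz":0,"fingers":-0.2},{"x":0,"y":0,"z":0,"rx":0,"ry":0,"rz":0,"fingers":-0.3},{"x":0,"y":0,"z":-10,"rx":0,"ry":0,"rz":0,"fingers":-0.3}]'; python3 -m inch '[{"x":0,"y":0,"z":-25,"rx":0,"ry":0,"rz":0,"fingers":-0.3},{"x":0,"y":0,"z":-40,"rx":0,"ry":0,"rz":0,"fingers":-0.3},{"x":0,"y":0,"z":-30,"rx":0,"ry":0,"rz":0,"fingers":-0.3},{"x":0,"y":0,"z":0,"rx":0,"ry":0,"rz":0,"fingers":-0.4},{"x":0,"y":0,"z":0,"rx":0,"ry":0,"rz":0,"fingers":-0.4}]'; python3 go.py .471 -.248 .1 83; python3 - <<'E'
from h import *
d=env.get_image("wrist"); cv2.imwrite("pics/w20.png",d["pixels"][:,:,::-1])
crop("scene","s20",260,170,110,110,5)
E
```

```text
t: 21.55
tool_pos: [0.5367, 0.2357, 0.0201]
ee_rot: [0.061, 0.998, -0.001, -0.001]
force: [0.1, 0.6, 0.1]
grip_width: 0.0555
t: 22.18
tool_pos: [0.5372, 0.2357, 0.1153]
ee_rot: [0.061, 0.998, -0.001, -0.001]
force: [-0.1, -0.4, -0.3]
grip_width: 0.0594
t 22.18 pos [0.5372 0.2357 0.1153] jaw 83.0 tilt 0.11 w 0.0594 | shift [   6.8 -488.1   15.9] rz 0.000
```

View pics/w20.png

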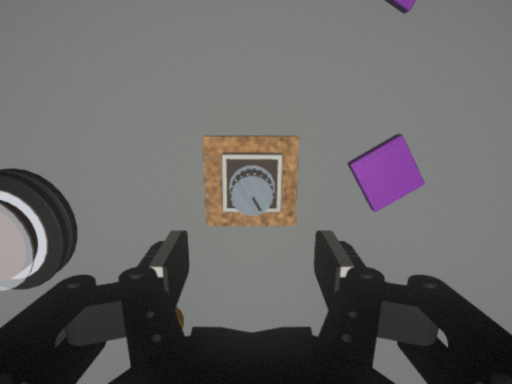

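View pics/s20.png

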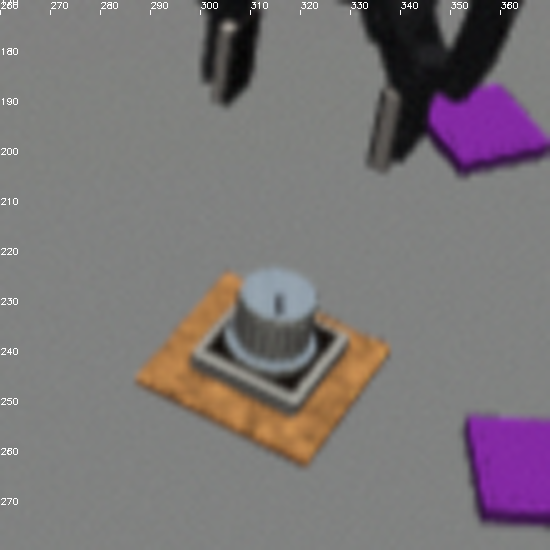

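The knob stands upright on the middle of the tile. For the pulley I want the jaws along world x, so they clear the turntable when placing it.

```bash
python3 -m inch '[{"x":1,"y":-50,"z":0,"rx":0,"ry":0,"rz":0,"fingers":-0.4},{"x":1,"y":-50,"z":0,"rx":0,"ry":0,"rz":0,"fingers":-0.4},{"x":1,"y":-50,"z":0,"rx":0,"ry":0,"rz":0,"fingers":-0.4},{"x":1,"y":-50,"z":0,"rx":0,"ry":0,"rz":0,"fingers":-0.4},{"x":1,"y":-50,"z":0,"rx":0,"ry":0,"rz":0,"fingers":-0.4}]'; python3 -m inch '[{"x":1,"y":-50,"z":0,"rx":0,"ry":0,"rz":0,"fingers":-0.4},{"x":1,"y":-50,"z":0,"rx":0,"ry":0,"rz":0,"fingers":-0.4},{"x":0,"y":-50,"z":0,"rx":0,"ry":0,"rz":0,"fingers":-0.4},{"x":0,"y":-48,"z":0,"rx":0,"ry":0,"rz":0,"fingers":-0.4},{"x":0,"y":-40,"z":0,"rx":0,"ry":0,"rz":0,"fingers":-0.4}]'; python3 -m inch '[{"x":0,"y":0,"z":4,"rx":0,"ry":0,"rz":0.18,"fingers":-0.4},{"x":0,"y":0,"z":4,"rx":0,"ry":0,"rz":0.18,"fingers":-0.4},{"x":0,"y":0,"z":4,"rx":0,"ry":0,"rz":0.18,"fingers":-0.4},{"x":0,"y":0,"z":4,"rx":0,"ry":0,"rz":0.18,"fingers":-0.4},{"x":0,"y":0,"z":0,"rx":0,"ry":0,"rz":0.18,"fingers":-0.4}]';python3 -m inch '[{"x":0,"y":0,"z":4,"rx":0,"ry":0,"rz":0.18,"fingers":-0.4},{"x":0,"y":0,"z":4,"rx":0,"ry":0,"rz":0.18,"fingers":-0.4},{"x":0,"y":0,"z":0,"rx":0,"ry":0,"rz":0.18,"fingers":-0.4},{"x":0,"y":0,"z":0,"rx":0,"ry":0,"rz":0,"fingers":-0.4},{"x":0,"y":0,"z":0,"rx":0,"ry":0,"rz":0,"fingers":-0.4}]'; python3 go.py .471 -.248 .09 0; python3 - <<'E'
from h import *
d=env.get_image("wrist"); cv2.imwrite("pics/w21.png",d["pixels"][:,:,::-1])
E
```

```text
t: 22.9
tool_pos: [0.5012, -0.013, 0.1147]
ee_rot: [0.061, 0.998, -0.0, -0.002]
force: [0.9, 0.6, -0.1]
grip_width: 0.06
t: 23.52
tool_pos: [0.4702, -0.2493, 0.1149]
ee_rot: [0.061, 0.998, -0.0, -0.002]
force: [-0.2, 0.5, 0.8]
grip_width: 0.0597
t: 24.15
tool_pos: [0.4705, -0.2472, 0.0986]
ee_rot: [0.491, 0.871, -0.001, -0.002]
force: [-0.9, 0.5, -0.3]
grip_width: 0.0597
t: 24.78
tool_pos: [0.4709, -0.2473, 0.0914]
ee_rot: [0.702, 0.712, -0.001, -0.001]
force: [-0.8, -0.1, -0.5]
grip_width: 0.0601
t 24.77 pos [ 0.4709 -0.2473  0.0914] jaw 0.8 tilt 0.15 w 0.0601 | shift [-0.7  0.1  1.4] rz 0.013
```

View pics/w21.png

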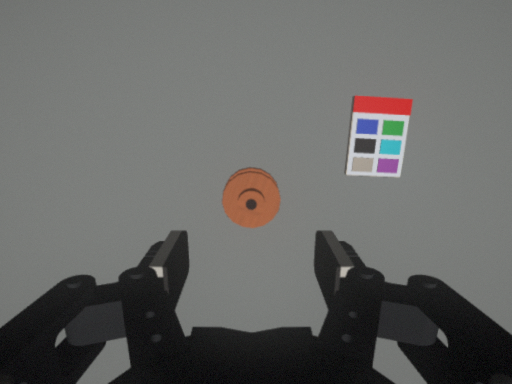

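```bash
python3 - <<'E'
from h import *
d=env.get_image("wrist"); o=env.observe(); m=R.from_quat(o["ee_rot"]).as_matrix()
P=at(d,251,204,.028); print(P, m.T@(P-o["tool_pos"])*1000)
C=np.array([at(d,u,v,.006)[:2] for u,v in[(354,96),(411,99),(401,177),(347,175)]])
print(C.mean(0)); 
for i in range(4):
    e=C[(i+1)%4]-C[i]; print(np.linalg.norm(e)*1000, np.degrees(np.arctan2(e[1],e[0]))%180)
E
python3 -m inch '[{"x":0,"y":0,"z":30,"rx":0,"ry":0,"rz":0,"fingers":-0.4},{"x":0,"y":0,"z":30,"rx":0,"ry":0,"rz":0,"fingers":-0.4},{"x":0,"y":0,"z":20,"rx":0,"ry":0,"rz":0,"fingers":-0.4},{"x":0,"y":0,"z":12,"rx":0,"ry":0,"rz":0,"fingers":-0.4},{"x":0,"y":0,"z":7,"rx":0,"ry":0,"rz":0,"fingers":-0.4}]';  python3 - <<'E'
from h import *
d=env.get_image("wrist"); cv2.imwrite("pics/w22.png",d["pixels"][:,:,::-1])
crop("scene","s22",100,100,110,100,5)
E
```

```text
[ 0.47215242 -0.25061008  0.028     ] [-3.02111059  1.26277293 63.64064779]
[ 0.5685921  -0.20380948]
43.498696900184605 178.88163213108973
59.67517947957487 89.72404618612232
43.479815275378755 178.7211928304188
59.553724635646425 89.74409611659857
t: 25.5
tool_pos: [0.4709, -0.2477, -0.0076]
ee_rot: [0.704, 0.71, -0.001, -0.0]
force: [0.2, 0.1, 0.1]
grip_width: 0.06
```

View pics/w22.png

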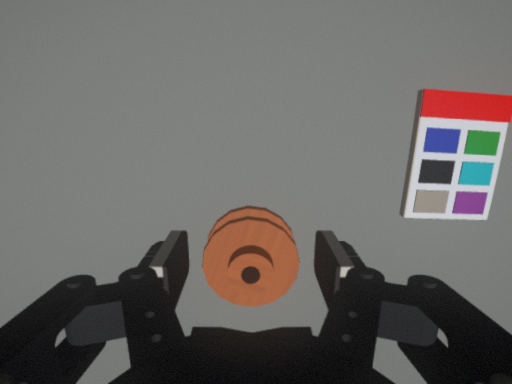

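View pics/s22.png

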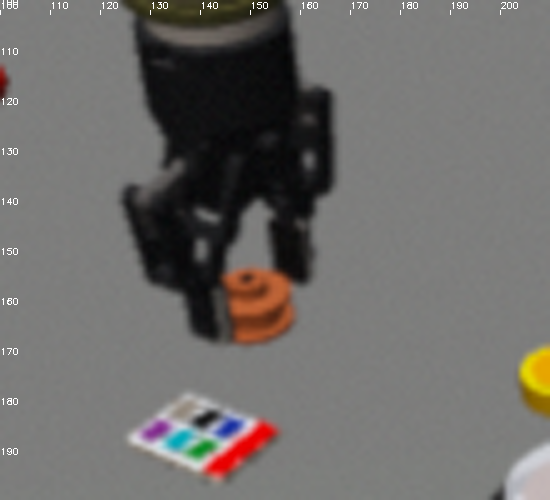

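```bash
python3 -m inch '[{"x":-2.5,"y":1,"z":2,"rx":0,"ry":0,"rz":0,"fingers":-0.4},{"x":0,"y":0,"z":0,"rx":0,"ry":0,"rz":0,"fingers":-0.1},{"x":0,"y":0,"z":0,"rx":0,"ry":0,"rz":0,"fingers":0.2},{"x":0,"y":0,"z":0,"rx":0,"ry":0,"rz":0,"fingers":0.5},{"x":0,"y":0,"z":0,"rx":0,"ry":0,"rz":0,"fingers":1}]'; python3 -m inch '[{"x":0,"y":0,"z":-3,"rx":0,"ry":0,"rz":0,"fingers":1},{"x":0,"y":0,"z":-12,"rx":0,"ry":0,"rz":0,"fingers":1},{"x":0,"y":0,"z":-25,"rx":0,"ry":0,"rz":0,"fingers":1},{"x":0,"y":0,"z":-35,"rx":0,"ry":0,"rz":0,"fingers":1},{"x":0,"y":0,"z":-35,"rx":0,"ry":0,"rz":0,"fingers":1}]';python3 go.py .545 .126 .1 0;  python3 - <<'E'
from h import *
d=env.get_image("wrist"); cv2.imwrite("pics/w23.png",d["pixels"][:,:,::-1])
E
```

```text
t: 26.22
tool_pos: [0.4721, -0.2504, -0.0083]
ee_rot: [0.704, 0.71, -0.001, 0.0]
force: [-1.2, 0.3, 8.2]
grip_width: 0.0407
t: 26.85
tool_pos: [0.4719, -0.2499, 0.1024]
ee_rot: [0.704, 0.71, -0.001, -0.0]
force: [0.3, -0.5, -0.9]
grip_width: 0.041
t 26.85 pos [ 0.4719 -0.2499  0.1024] jaw 0.5 tilt 0.11 w 0.0410 | shift [375.2  76.6   2. ] rz 0.009
```

View pics/w23.png

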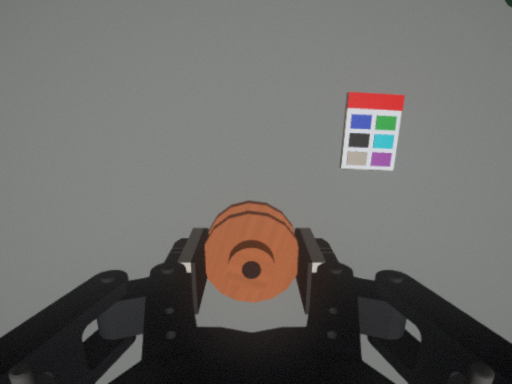

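```bash
python3 -m inch '[{"x":45,"y":9,"z":0,"rx":0,"ry":0,"rz":0,"fingers":1},{"x":45,"y":9,"z":0,"rx":0,"ry":0,"rz":0,"fingers":1},{"x":45,"y":9,"z":0,"rx":0,"ry":0,"rz":0,"fingers":1},{"x":45,"y":9,"z":0,"rx":0,"ry":0,"rz":0,"fingers":1},{"x":45,"y":9,"z":0,"rx":0,"ry":0,"rz":0,"fingers":1}]'; python3 -m inch '[{"x":45,"y":9,"z":0,"rx":0,"ry":0,"rz":0,"fingers":1},{"x":45,"y":9,"z":0,"rx":0,"ry":0,"rz":0,"fingers":1},{"x":40,"y":9,"z":0,"rx":0,"ry":0,"rz":0,"fingers":1},{"x":20,"y":4.5,"z":0,"rx":0,"ry":0,"rz":0,"fingers":1},{"x":0,"y":0,"z":0,"rx":0,"ry":0,"rz":0,"fingers":1}]';python3 go.py .545 .126 .1 0;  python3 - <<'E'
from h import *
d=env.get_image("wrist"); cv2.imwrite("pics/w24.png",d["pixels"][:,:,::-1])
d=env.get_image("scene"); cv2.imwrite("pics/s24.png",d["pixels"][:,:,::-1])
E
```

```text
t: 27.52
tool_pos: [0.5152, -0.0232, 0.1012]
ee_rot: [0.704, 0.71, -0.001, -0.0]
force: [1.3, 0.4, -1.2]
grip_width: 0.0411
t: 28.15
tool_pos: [0.5452, 0.1267, 0.1006]
ee_rot: [0.703, 0.711, -0.001, -0.0]
force: [0.5, -0.6, -1.7]
grip_width: 0.041
t 28.15 pos [0.5452 0.1267 0.1006] jaw 0.6 tilt 0.09 w 0.0410 | shift [-0.7 -0.2  0.6] rz 0.011
```

View pics/w24.png

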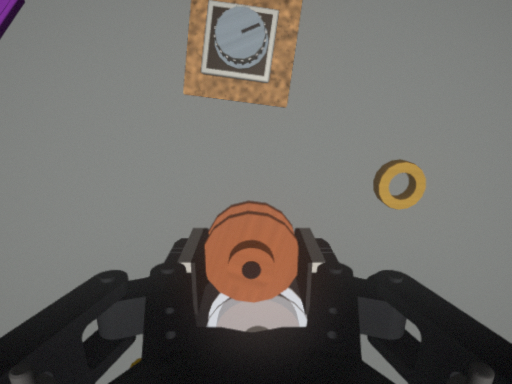

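View pics/s24.png

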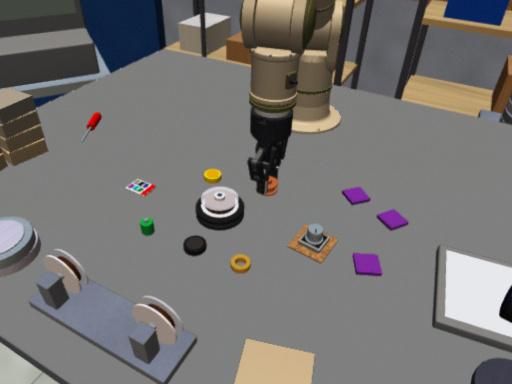

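The hand is over the midpoint with nothing in the way. Lowering.

```bash
python3 -m inch '[{"x":-0.5,"y":0,"z":25,"rx":0,"ry":0,"rz":0,"fingers":1},{"x":0,"y":0,"z":35,"rx":0,"ry":0,"rz":0,"fingers":1},{"x":0,"y":0,"z":25,"rx":0,"ry":0,"rz":0,"fingers":1},{"x":0,"y":0,"z":15,"rx":0,"ry":0,"rz":0,"fingers":1},{"x":0,"y":0,"z":5,"rx":0,"ry":0,"rz":0,"fingers":1}]'; python3 -m inch '[{"x":0,"y":0,"z":1,"rx":0,"ry":0,"rz":0,"fingers":1},{"x":0,"y":0,"z":1,"rx":0,"ry":0,"rz":0,"fingers":1},{"x":0,"y":0,"z":1,"rx":0,"ry":0,"rz":0,"fingers":1},{"x":0,"y":0,"z":0.5,"rx":0,"ry":0,"rz":0,"fingers":1},{"x":0,"y":0,"z":0,"rx":0,"ry":0,"rz":0,"fingers":1}]'
```

```text
t: 28.88
tool_pos: [0.5448, 0.1237, -0.0051]
ee_rot: [0.704, 0.71, -0.002, -0.0]
force: [-0.3, 0.0, -1.0]
grip_width: 0.041
t: 29.5
tool_pos: [0.5451, 0.1251, -0.008]
ee_rot: [0.704, 0.71, -0.001, -0.0]
force: [0.4, -0.3, -1.1]
grip_width: 0.041
```

```bash
python3 -m inch '[{"x":0,"y":0,"z":0.7,"rx":0,"ry":0,"rz":0,"fingers":1},{"x":0,"y":0,"z":0,"rx":0,"ry":0,"rz":0,"fingers":0},{"x":0,"y":0,"z":0,"rx":0,"ry":0,"rz":0,"fingers":-0.3},{"x":0,"y":0,"z":0,"rx":0,"ry":0,"rz":0,"fingers":-0.4},{"x":0,"y":0,"z":-10,"rx":0,"ry":0,"rz":0,"fingers":-0.4}]'; python3 -m inch '[{"x":0,"y":0,"z":-30,"rx":0,"ry":0,"rz":0,"fingers":-0.4},{"x":0,"y":0,"z":-40,"rx":0,"ry":0,"rz":0,"fingers":-0.4},{"x":0,"y":0,"z":-30,"rx":0,"ry":0,"rz":0,"fingers":-0.4},{"x":0,"y":0,"z":0,"rx":0,"ry":0,"rz":0,"fingers":-0.4},{"x":0,"y":0,"z":0,"rx":0,"ry":0,"rz":0,"fingers":-0.4}]'; python3 go.py .4456 -.0715 .1 0;python3 - <<'E'
from h import *
d=env.get_image("wrist"); cv2.imwrite("pics/w25.png",d["pixels"][:,:,::-1])
E
```

```text
t: 30.12
tool_pos: [0.5446, 0.1249, 0.001]
ee_rot: [0.704, 0.71, -0.001, -0.001]
force: [-0.6, -0.3, 0.1]
grip_width: 0.0596
t: 30.75
tool_pos: [0.545, 0.1252, 0.1012]
ee_rot: [0.704, 0.71, -0.001, -0.0]
force: [-0.5, -0.1, -0.6]
grip_width: 0.0597
t 30.75 pos [0.545  0.1252 0.1012] jaw 0.5 tilt 0.10 w 0.0597 | shift [-195.7 -101.2    1.5] rz 0.009
```

View pics/w25.png

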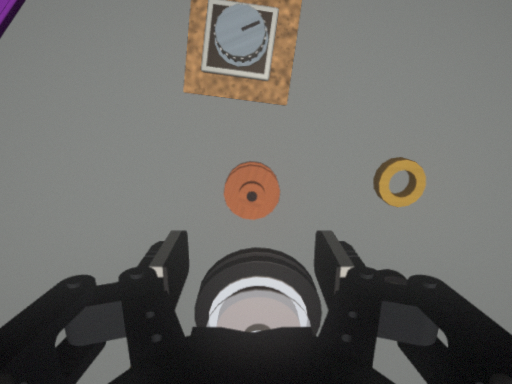

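The pulley stands flat between turntable and pad. Next is the yellow cap; it is the only yellow disc in view, and the collar is a brass ring.

```bash
python3 -m inch '[{"x":-42,"y":-22,"z":0,"rx":0,"ry":0,"rz":0,"fingers":-0.4},{"x":-42,"y":-22,"z":0,"rx":0,"ry":0,"rz":0,"fingers":-0.4},{"x":-42,"y":-22,"z":0,"rx":0,"ry":0,"rz":0,"fingers":-0.4},{"x":-42,"y":-22,"z":0,"rx":0,"ry":0,"rz":0,"fingers":-0.4},{"x":-27.5,"y":-13,"z":0,"rx":0,"ry":0,"rz":0,"fingers":-0.4}]'; python3 -m inch '[{"x":0,"y":0,"z":15,"rx":0,"ry":0,"rz":0,"fingers":-0.4},{"x":0,"y":0,"z":15,"rx":0,"ry":0,"rz":0,"fingers":-0.4},{"x":0,"y":0,"z":10,"rx":0,"ry":0,"rz":0,"fingers":-0.4},{"x":0,"y":0,"z":0,"rx":0,"ry":0,"rz":0,"fingers":-0.4},{"x":0,"y":0,"z":0,"rx":0,"ry":0,"rz":0,"fingers":-0.4}]'; python3 go.py .4456 -.0715 -.0085 0;python3 - <<'E'
from h import *
d=env.get_image("wrist"); cv2.imwrite("pics/w26.png",d["pixels"][:,:,::-1])
E
```

```text
t: 31.42
tool_pos: [0.444, -0.0731, 0.1007]
ee_rot: [0.704, 0.71, -0.002, -0.001]
force: [0.7, -0.0, -0.7]
grip_width: 0.0598
t: 32.05
tool_pos: [0.4459, -0.0712, 0.0615]
ee_rot: [0.704, 0.71, -0.001, -0.0]
force: [1.0, -0.1, -0.4]
grip_width: 0.0597
t 32.05 pos [ 0.4459 -0.0712  0.0615] jaw 0.5 tilt 0.13 w 0.0597 | shift [-0.3 -0.1 70. ] rz 0.009
```

View pics/w26.png

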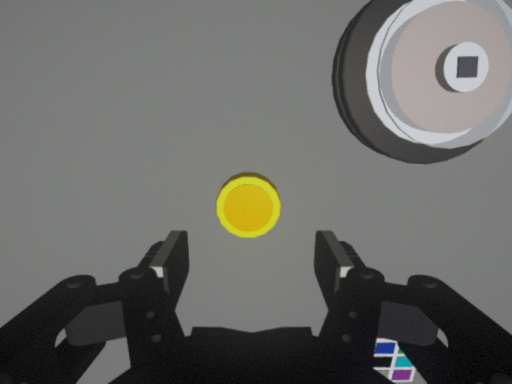

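```bash
python3 - <<'E'
from h import *
d=env.get_image("wrist"); o=env.observe(); m=R.from_quat(o["ee_rot"]).as_matrix()
P=at(d,248.5,207,.016); print(P, m.T@(P-o["tool_pos"])*1000)
E
python3 -m inch '[{"x":0,"y":-1,"z":20,"rx":0,"ry":0,"rz":0,"fingers":-0.4},{"x":0,"y":0,"z":20,"rx":0,"ry":0,"rz":0,"fingers":-0.4},{"x":0,"y":0,"z":15,"rx":0,"ry":0,"rz":0,"fingers":-0.4},{"x":0,"y":0,"z":10,"rx":0,"ry":0,"rz":0,"fingers":-0.4},{"x":0,"y":0,"z":5,"rx":0,"ry":0,"rz":0,"fingers":-0.4}]'; python3 - <<'E'
from h import *
d=env.get_image("wrist"); cv2.imwrite("pics/w27.png",d["pixels"][:,:,::-1])
E
```

```text
[ 0.44560527 -0.07081322  0.016     ] [ 0.46009758 -0.47017961 45.85361047]
t: 32.78
tool_pos: [0.4469, -0.0719, -0.0025]
ee_rot: [0.704, 0.71, -0.003, -0.003]
force: [-0.3, -0.2, -0.7]
grip_width: 0.06
```

View pics/w27.png

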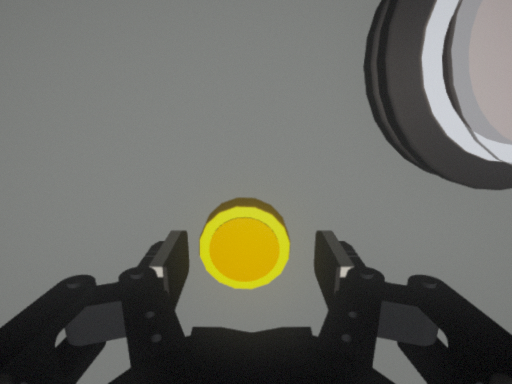

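```bash
python3 -m inch '[{"x":0,"y":0,"z":0,"rx":0,"ry":0,"rz":0,"fingers":-0.4},{"x":0,"y":-1.5,"z":0,"rx":0,"ry":0,"rz":0,"fingers":-0.4},{"x":0,"y":0,"z":2,"rx":0,"ry":0,"rz":0,"fingers":-0.4},{"x":0,"y":0,"z":0,"rx":0,"ry":0,"rz":0,"fingers":-0.4},{"x":0,"y":0,"z":0,"rx":0,"ry":0,"rz":0,"fingers":-0.4}]'; python3 go.py .4456 -.071 -.0085 0; python3 -c "
from bench import env;print(env.observe()['joint_positions'])"
```

```text
t: 33.45
tool_pos: [0.4449, -0.0719, -0.0044]
ee_rot: [0.704, 0.71, -0.003, -0.003]
force: [-0.3, 0.0, -0.1]
grip_width: 0.0603
t 33.45 pos [ 0.4449 -0.0719 -0.0044] jaw 0.5 tilt 0.49 w 0.0603 | shift [0.9 0.7 4.1] rz 0.009
[ 0.10452293  0.70429197 -0.10261475  2.36272474  0.66547483  0.1089092
 -0.62775541]
```

Joint 6 is right at its lower limit here, so I won't go lower. The tips overlap the cap by about 6 mm, as much as the tile grip had, so I'll close now.

```bash
python3 -m inch '[{"x":0,"y":0,"z":0,"rx":0,"ry":0,"rz":0,"fingers":-0.2},{"x":0,"y":0,"z":0,"rx":0,"ry":0,"rz":0,"fingers":0},{"x":0,"y":0,"z":0,"rx":0,"ry":0,"rz":0,"fingers":0.2},{"x":0,"y":0,"z":0,"rx":0,"ry":0,"rz":0,"fingers":0.4},{"x":0,"y":0,"z":0,"rx":0,"ry":0,"rz":0,"fingers":0.4}]'; python3 - <<'E'
from h import *
d=env.get_image("wrist"); cv2.imwrite("pics/w28.png",d["pixels"][:,:,::-1])
crop("scene","s28",170,110,110,100,5)
E
```

```text
t: 34.08
tool_pos: [0.4449, -0.0719, -0.0039]
ee_rot: [0.704, 0.71, -0.003, -0.003]
force: [-1.6, 0.0, 13.0]
grip_width: 0.0411
```

View pics/s28.png

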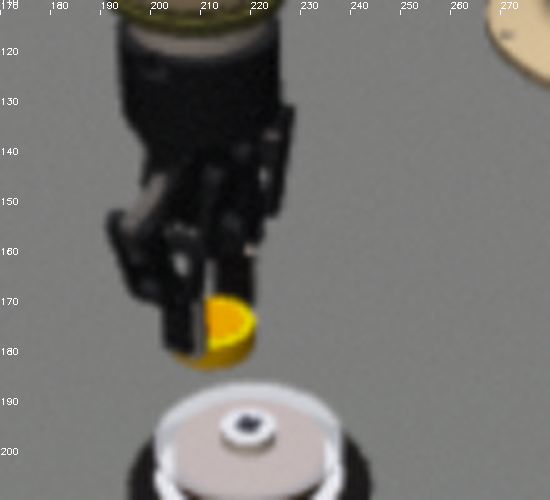

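View pics/w28.png

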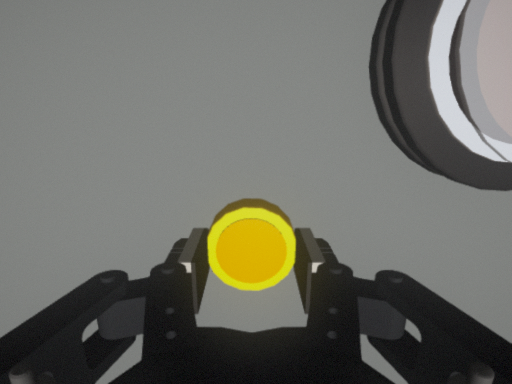

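```bash
python3 -m inch '[{"x":0,"y":0,"z":0,"rx":0,"ry":0,"rz":0,"fingers":1},{"x":0,"y":0,"z":-3,"rx":0,"ry":0,"rz":0,"fingers":1},{"x":0,"y":0,"z":-12,"rx":0,"ry":0,"rz":0,"fingers":1},{"x":0,"y":0,"z":-30,"rx":0,"ry":0,"rz":0,"fingers":1},{"x":0,"y":0,"z":-35,"rx":0,"ry":0,"rz":0,"fingers":1}]'; python3 go.py .569 -.1368 .075 0; python3 - <<'E'
from h import *
d=env.get_image("wrist"); cv2.imwrite("pics/w29.png",d["pixels"][:,:,::-1])
E
```

```text
t: 34.8
tool_pos: [0.4451, -0.0718, 0.076]
ee_rot: [0.704, 0.71, -0.004, -0.004]
force: [1.0, -0.1, -0.4]
grip_width: 0.0406
t 34.80 pos [ 0.4451 -0.0718  0.076 ] jaw 0.6 tilt 0.60 w 0.0406 | shift [-66.2 123.3  -0.3] rz 0.010
```

View pics/w29.png

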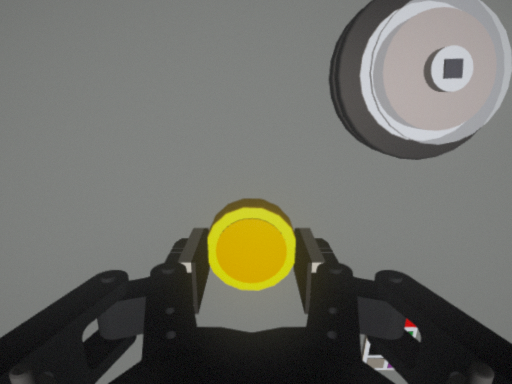

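```bash
python3 -m inch '[{"x":-16,"y":30,"z":0,"rx":0,"ry":0,"rz":0,"fingers":1},{"x":-16,"y":30,"z":0,"rx":0,"ry":0,"rz":0,"fingers":1},{"x":-16,"y":30,"z":0,"rx":0,"ry":0,"rz":0,"fingers":1},{"x":-16,"y":30,"z":0,"rx":0,"ry":0,"rz":0,"fingers":1},{"x":-3,"y":3,"z":0,"rx":0,"ry":0,"rz":0,"fingers":1}]'; python3 -m inch '[{"x":0,"y":0,"z":15,"rx":0,"ry":0,"rz":0,"fingers":1},{"x":0,"y":0,"z":20,"rx":0,"ry":0,"rz":0,"fingers":1},{"x":0,"y":0,"z":15,"rx":0,"ry":0,"rz":0,"fingers":1},{"x":0,"y":0,"z":0,"rx":0,"ry":0,"rz":0,"fingers":1},{"x":0,"y":0,"z":0,"rx":0,"ry":0,"rz":0,"fingers":1}]'; python3 go.py .569 -.138 -.0035 0; python3 - <<'E'
from h import *
crop("scene","s30",120,130,110,90,6); crop("side","d30",220,100,120,100,6)
E
```

```text
t: 35.48
tool_pos: [0.5708, -0.1389, 0.074]
ee_rot: [0.705, 0.71, -0.003, -0.003]
force: [-0.9, 0.4, -0.2]
grip_width: 0.0406
t: 36.1
tool_pos: [0.5687, -0.1374, 0.0245]
ee_rot: [0.704, 0.711, -0.003, -0.003]
force: [-1.4, -1.2, -0.3]
grip_width: 0.0404
t 36.10 pos [ 0.5687 -0.1374  0.0245] jaw 0.6 tilt 0.51 w 0.0404 | shift [-0.5  0.5 28. ] rz 0.010
```

View pics/s30.png

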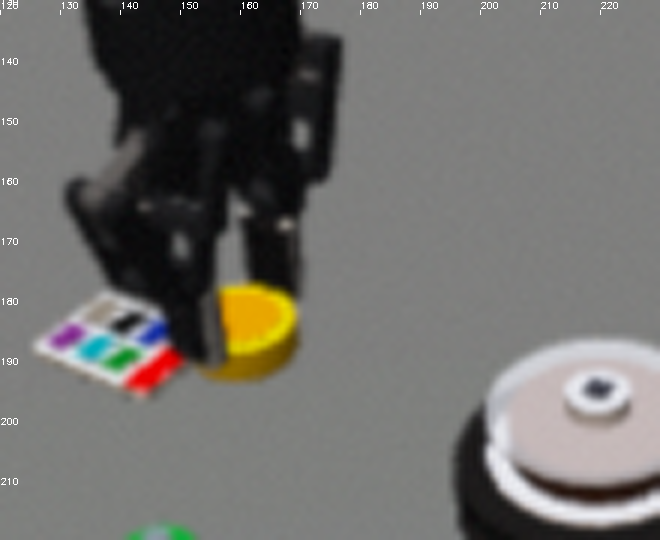

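View pics/d30.png

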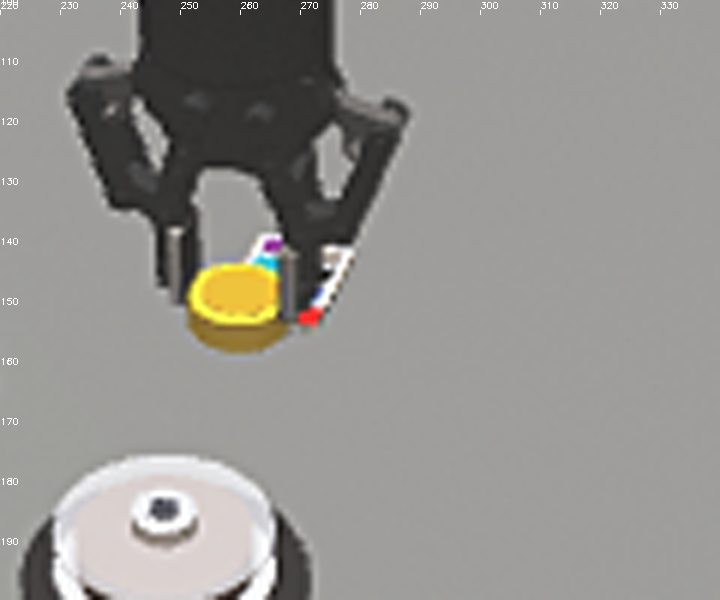

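```bash
python3 -m inch '[{"x":0,"y":0,"z":15,"rx":0,"ry":0,"rz":0,"fingers":1},{"x":0,"y":0,"z":9,"rx":0,"ry":0,"rz":0,"fingers":1},{"x":0,"y":0,"z":3,"rx":0,"ry":0,"rz":0,"fingers":1},{"x":0,"y":0,"z":1,"rx":0,"ry":0,"rz":0,"fingers":1},{"x":0,"y":0,"z":0,"rx":0,"ry":0,"rz":0,"fingers":1}]'
```

```text
t: 36.83
tool_pos: [0.5686, -0.1378, -0.0036]
ee_rot: [0.704, 0.71, -0.003, -0.003]
force: [-0.6, -0.2, -0.7]
grip_width: 0.0408
```

```bash
python3 -m inch '[{"x":0,"y":0,"z":0.5,"rx":0,"ry":0,"rz":0,"fingers":1},{"x":0,"y":0,"z":0,"rx":0,"ry":0,"rz":0,"fingers":0},{"x":0,"y":0,"z":0,"rx":0,"ry":0,"rz":0,"fingers":-0.3},{"x":0,"y":0,"z":0,"rx":0,"ry":0,"rz":0,"fingers":-0.4},{"x":0,"y":0,"z":-10,"rx":0,"ry":0,"rz":0,"fingers":-0.4}]'; python3 -m inch '[{"x":0,"y":0,"z":-30,"rx":0,"ry":0,"rz":0,"fingers":-0.4},{"x":0,"y":0,"z":-40,"rx":0,"ry":0,"rz":0,"fingers":-0.4},{"x":0,"y":0,"z":-40,"rx":0,"ry":0,"rz":0,"fingers":-0.4},{"x":0,"y":0,"z":-40,"rx":0,"ry":0,"rz":0,"fingers":-0.4},{"x":0,"y":0,"z":0,"rx":0,"ry":0,"rz":0,"fingers":-0.4}]'; python3 -m inch '[{"x":-35,"y":-10,"z":-20,"rx":0,"ry":0,"rz":0,"fingers":-0.4},{"x":-35,"y":-10,"z":0,"rx":0,"ry":0,"rz":0,"fingers":-0.4},{"x":-30,"y":-10,"z":0,"rx":0,"ry":0,"rz":0,"fingers":-0.4},{"x":0,"y":0,"z":0,"rx":0,"ry":0,"rz":0,"fingers":-0.4},{"x":0,"y":0,"z":0,"rx":0,"ry":0,"rz":0,"fingers":-0.4}]'
python3 - <<'E'
from h import *
d=env.get_image("wrist"); cv2.imwrite("pics/w31.png",d["pixels"][:,:,::-1])
crop("scene","s31",110,150,130,90,6); crop("scene","s31b",240,160,110,110,6);crop("side","d31",180,130,130,100,6);crop("side","d31b",180,200,130,100,6)
E
```

```text
t: 37.45
tool_pos: [0.5682, -0.1376, 0.0056]
ee_rot: [0.704, 0.71, -0.004, -0.003]
force: [-0.7, 0.4, -0.3]
grip_width: 0.0598
t: 38.08
tool_pos: [0.5716, -0.1379, 0.1595]
ee_rot: [0.704, 0.71, -0.002, -0.001]
force: [1.1, 0.2, -0.4]
grip_width: 0.0597
t: 38.7
tool_pos: [0.5409, -0.2373, 0.1759]
ee_rot: [0.704, 0.71, -0.003, -0.003]
force: [1.5, 0.9, -0.4]
grip_width: 0.0597
```

View pics/w31.png

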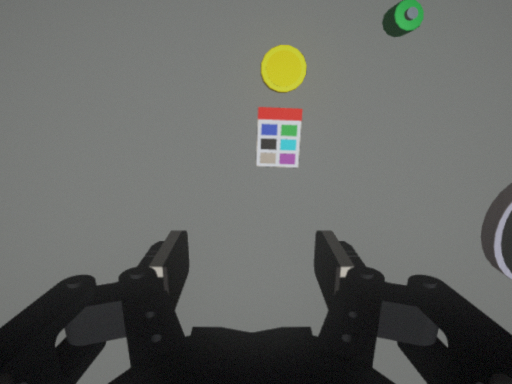

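View pics/s31.png

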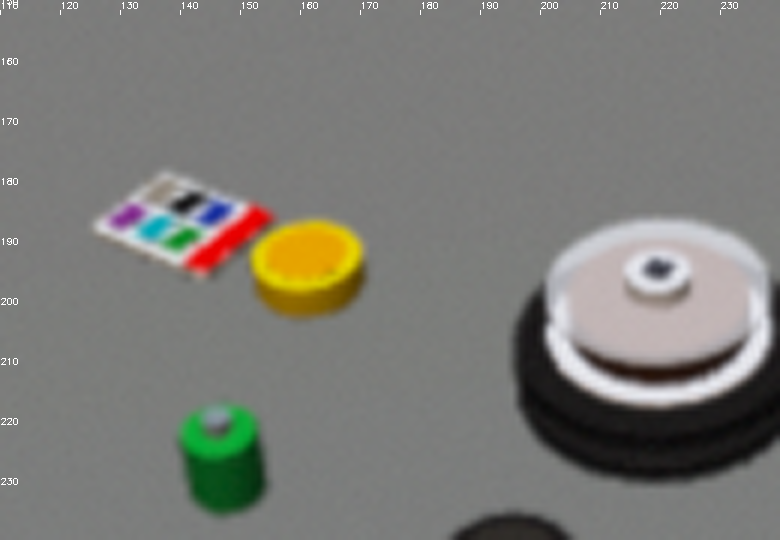

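View pics/s31b.png

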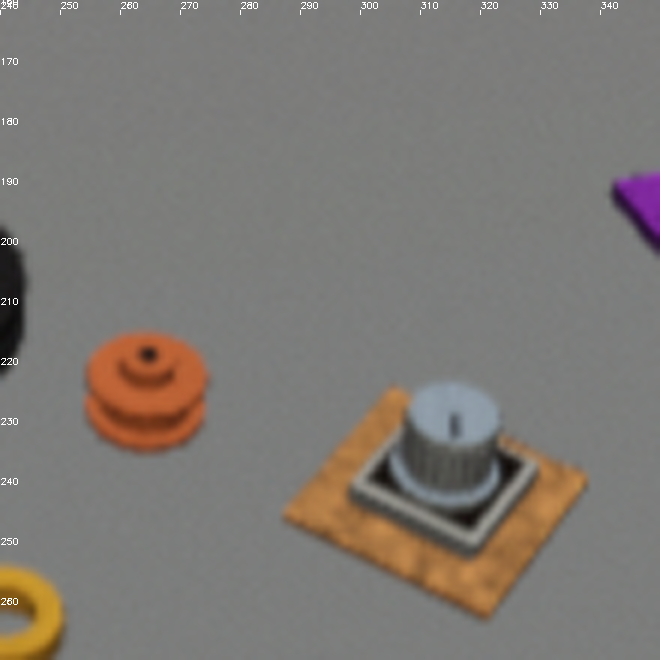

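View pics/d31.png

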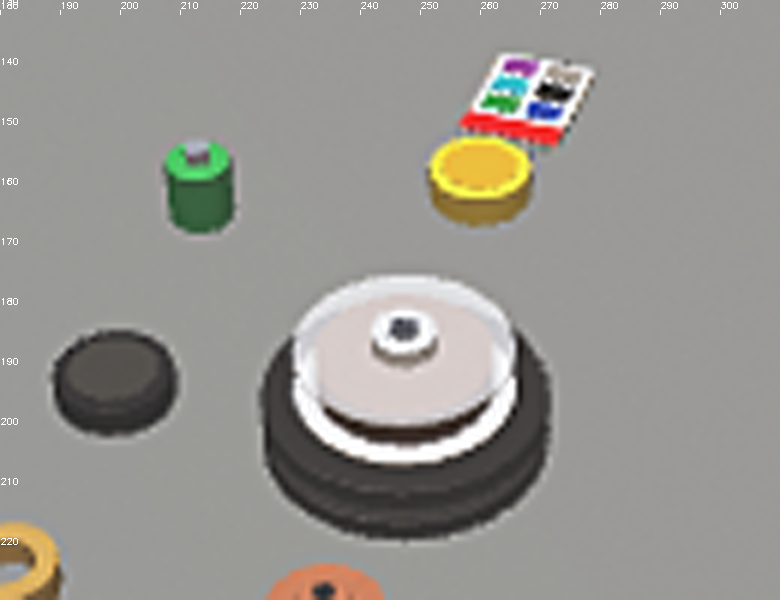

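View pics/d31b.png

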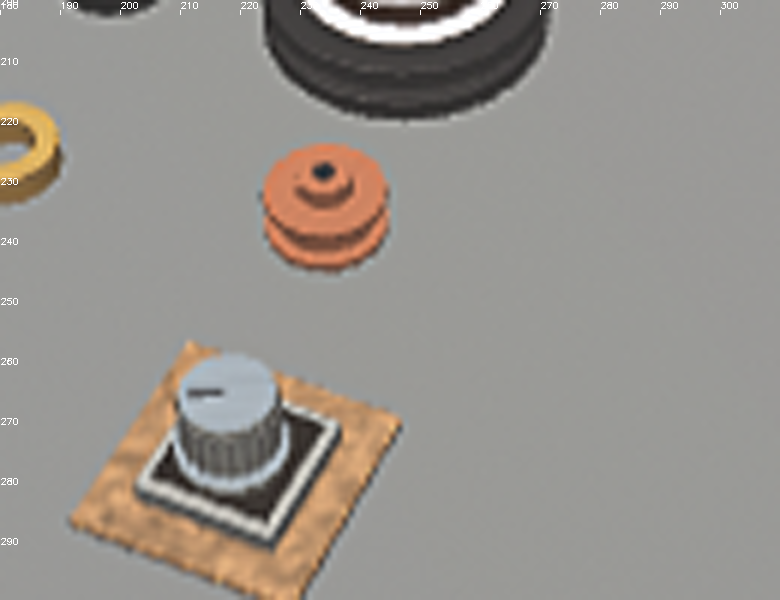

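Everything looks right. Last step is a numeric check from these pictures: cap top (308,256)/(479,167), pulley hub (148,355)/(323,171) and knob top (455,413)/(229,391), all in crop pixels.

```bash
python3 - <<'E'
from h import *
S=env.get_image("scene");D=env.get_image("side")
f=lambda d,x0,y0,c,z:at(d,(c[0]+.5)/6-.5+x0,(c[1]+.5)/6-.5+y0,z)[:2]
av=lambda a,b:(a+b)/2
tt=np.array([.55205,.0156]);pad=np.array([.5376,.2357]);ch=np.array([.567,-.2037])
cap=av(f(S,110,150,(308,256),.016),f(D,180,130,(479,167),.016))
pul=av(f(S,240,160,(148,355),.028),f(D,180,200,(323,171),.028))
kn=av(f(S,240,160,(455,413),.045),f(D,180,200,(229,391),.045))
T=[(535,463),(472,550),(350,488)]; T2=[(340,428),(272,545),(137,488)]
print("tile",av(*[ (f(d,*o,q[0],.015)+f(d,*o,q[2],.015))/2 for d,o,q in((S,(240,160),T),(D,(180,200),T2))]))
print("knob-pad",kn-pad,"cap-chart",cap-ch)
u=(pad-tt)/np.linalg.norm(pad-tt); e=pul-tt; print("pulley along/cross",e@u,e[0]*u[1]-e[1]*u[0])
E
```

```text
tile [0.53628835 0.23699054]
knob-pad [-4.93712956e-05  1.29994409e-04] cap-chart [0.00290951 0.06729897]
pulley along/cross 0.10871194664700871 0.0011210635709106792
```

```bash
python3 -c "
from bench import env
print(env.close_job())"
```

```text
the job is handed in; nothing more can be done
None
```

All four parts are placed and released, and the job is handed in at about 39 s of the 112 s. `close_job()` gave no verdict. The last positions, measured from the scene and side pictures, are all inside the 12 mm limits:

| Part | Last measurement |
|---|---|
| Mirror tile | flat on the pad, about 2 mm from its middle, square by eye |
| Chrome knob | upright on the tile, under 1 mm from the pad's middle |
| Copper pulley | flat, 109 mm along the turntable-to-pad line (target 110), 1 mm off it |
| Yellow cap | flat, 67 mm from the chart's centre (15 mm gap), about 3 mm off its axis |

The black cap, collar and roller were never touched and look unmoved.

Some things did not go as expected:
- **Fingertip height:** the tips stand about 13–15 mm behind the reported TCP, not 19 mm ahead of it as given. The first tries at the tile closed above it. One slid onto its top at about 25 N without moving it. I set the later grip heights from what I saw.
- **Joint limit:** when gripping the yellow cap, joint 6 read 0.109, just past its 0.11 limit. I took this as being at the limit, within reading noise, and gripped a few millimetres higher than planned.
- **Camera disagreement:** the two fixed cameras differed by 5–7 mm in x. I used their average, which agreed with the wrist camera to 1–2 mm once the arm had settled.

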